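Clamp a bottle on the bench shaker

ROBOT

A 6-joint arm with a two-finger parallel gripper is mounted at the origin on the work surface. World frame = base frame: x ahead of the robot, y to its left, z up, the work surface at z = 0. Lengths are in m, angles in degrees, forces in N, time in s.
With the tool pointing down it reaches from about 0.4 to 0.825 m from the base axis. Payload 7 kg.
Tool frame: the origin (TCP) lies at the very end of the fingers, on their centre line; the grasp point (between the pads) lies behind it (r.grasp_offset is the z of the grasp point in the tool frame, in m); z points along the fingers, y is the direction in which the jaws open and shut (so a half turn about z gives the same grasp; the last joint's range is limited). The gripper opens to 88 mm and grips with 3 to 60 N. Pads are 19 mm wide; open, the fingers measure 130 mm over their backs; the gripper's body (78 mm by 193 mm) begins 47 mm behind the grasp point.
Start: joints at [79.532, 20.546, 0.682, 0, -70.136, -16.507], TCP at [0.306, 0.602, 0.227] pointing down, gripper open.
Joint ranges: [-176.03, 176.03], [-82.01, 121.73], [-58.28, 71.71], [-173.87, 95.51], [-174.79, -0.11], [-173.66, 173.66]. Speed limits (degrees/s): [136.94, 136.94, 172.46, 180, 180, 180].

INTERFACE

Orientations are given as [roll, pitch, yaw] about the fixed x, y, z axes, in that order (R = Rz(yaw) Ry(pitch) Rx(roll)).
In Python, from plant import r gives the robot as it stands. The module is installed in compiled form; this text tells all that it offers.
- The arm moves only by the tool servo_tool, never from a script. Its argument "targets" is a list of rows, each an object of numbers: "dx", "dy", "dz": the shift along the world's x, y, z in cm; "spin": the turn about the world's z in rad; "grip": the opening in per cent of the stroke, from 0 (shut) to 100 (fully open). A call has exactly 10 rows; each row is the pose to reach, as a shift and turn from the pose commanded when the call began; what a row does not reach only later rows make up. A row lasts 1/12 s, in which the tool goes at most 41.7 mm and 7.16 degrees, less where a joint would pass 70% of its speed; a pose out of reach is approached as far as the arm can. A call with a gripper value outside its range is refused whole. The fingers move at their own pace and stop on an object; "squeeze" is the grip in N (left out, the last holds). Time passes only in rows, so rows that repeat a pose let the fingers close, or fill a call up. It gives the time, the measured TCP pose, the force and the opening at its end, in the units of the state.
- r.get_state(): the state, without advancing time (a new reading comes with each control period).
- r.capture(name): name is "side" or "top" or "wrist"; returns the picture (420x560x3 uint8, blue, green, red); there is no depth.
- r.get_calibration(name): a dict with "K" (3x3 intrinsics, pixels), "k1" (the pictures are not rectified: a ray, as slopes to the right and down, at radius r is drawn at 1 + k1 r^2 times it, then the intrinsics apply), "extrinsics" (4x4, takes a point from camera to world coordinates). Camera axes: x right, y down, z forward; pixel columns grow to the right and rows downward; lengths in m; the calibration is good to about 2 mm. A picture is of the moment at which its call begins: read the wrist's pose just before it. get_calibration takes no time and is no camera call; for the wrist camera it gives the pose at the moment of the call.
- r.close_job(): hands the job in, once; it reports no verdict.
Trained networks look in the newest picture that a camera, given by its name, has taken for a name from the list of things; names that differ only in an ending like _2 or _b are one class to them, and where a whole thing is asked for, a point or a joint stands for the part that bears it (a point fixed in the world has none). Each returns a list of dicts, best first, with "p" (0 to 1); they miss things now and then, are a little off and sometimes report something else, mostly with a low value. They report only what shows in the picture. A call takes as long as a camera call. They do not tell look-alikes from the thing itself.
- r.cut_out(name, camera): "mask" (420x560 bool, what is visible of it) and "extent" ([left, top, right, bottom] in pixels, round what is visible of it).
The state is a dict: "time_s": time; "joints": joint angles; "qd": joint speeds; "joint_torque": joint torques, N m; "tcp_pos": TCP position; "eef_rot": TCP orientation; "contact_force": force on the tool from outside, world axes, zero at the start; "moment": the same for the moment, N m; "gripper_width": finger opening in m.
Only numpy, scipy, OpenCV 4.12 (cv2) and the standard library are available. Lean on these libraries where they do the work, as an engineer would, in place of code of your own. Each camera call takes 0.05 s, during which the arm holds its last target. There are 200 camera calls.

TASK

Get the bottle ready for shaking: push the shaker's loose bar up against the bottle until it is held snugly between the two bars, without squeezing the glass hard, then tighten the bar's two captive slotted screws fully, clockwise to their stops, with the flat-blade screwdriver. Put the screwdriver back upright in its hole in the wooden stand, and leave the other vessels where they are.

Things in the scene. Friction and masses are not known exactly. Their poses are not given: they have to be found in the camera images.
- shaker: Bench shaker, fixed to the desk: white housing, steel tray 310 x 350 mm with a black rubber mat (bottle stands on it) whose top is 95 mm above the desk. Origin: centre of its underside, z up; x points away from its control panel towards the fixed bar, y along the bars. Two rails run along x at y = +-140 mm, tops at 105 mm.
- stop_bar (a point): Middle of the fixed far bar: white 18 mm sleeve lying along the shaker's y, 200 mm long, centre 119 mm above the desk.
- sleeve: Sliding near bar; origin at its middle: same white 18 mm sleeve along y (200 mm long), centre 119 mm above the desk. A clamp block sits at each end, at y = +-140 mm. It slides along the shaker's x only.
- bar (a joint): Travel of the sliding bar in m: 0 nearest the control panel, grows towards the fixed bar; free to slide with about 8 N of friction, from any point along it, and stays where it is left. Starts at 0 to 0.045; at 0.104 both bars touch the bottle.
- clamp_left: Black clamp block, shaker +y end of sliding bar, 40 x 36 x 26 mm. Origin: centre of its underside (105 mm above desk); z up, x as shaker's. The captive screw stands on the origin's z axis in a 16 mm round well (mouth chamfered 3 mm). Brass head 15 mm, does not rise or sink: top 21.5 mm, slot floor 16 mm, well mouth 26 mm above the origin. Slot: right across, 4.4 mm wide, dark inside.
- clamp_right: Black clamp block, shaker -y end of sliding bar, 40 x 36 x 26 mm. Origin: centre of its underside (105 mm above desk); z up, x as shaker's. The captive screw stands on the origin's z axis in a 16 mm round well (mouth chamfered 3 mm). Brass head 15 mm, does not rise or sink: top 21.5 mm, slot floor 16 mm, well mouth 26 mm above the origin. Slot: right across, 4.4 mm wide, dark inside.
- screw_left (a joint): Turn of the left screw (rad), grows clockwise seen from above, to a hard stop at 2.0 = tight; starts at 0.3 to 1.0; 0.1 N m to turn, stays where left. Counts from the thread's start: it does NOT tell which way the slot points (any way, must be seen or felt: a blade pressed lightly on the head and turned drops 5.5 mm into the slot; dragging it does not turn the screw).
- screw_right (a joint): Turn of the right screw (rad), grows clockwise seen from above, to a hard stop at 2.0 = tight; starts at 0.3 to 1.0; 0.1 N m to turn, stays where left. Counts from the thread's start: it does NOT tell which way the slot points (any way, must be seen or felt: a blade pressed lightly on the head and turned drops 5.5 mm into the slot; dragging it does not turn the screw).
- bottle: Clear glass bottle with a blue cap, 68 mm diameter, 110 mm tall, about 0.3 kg, standing upright on the shaker mat between the bars, up to 37 mm short of the fixed bar and within 30 mm of the bars' middle. Origin: centre of its underside. It slides when the bar pushes it; keep the squeeze under 40 N.
- driver: Flat-blade screwdriver, 165 mm, 0.12 kg, blade down in the stand. Origin: middle of the tip; z up the tool; x along the blade's width. Blade 14 mm wide, 14 mm long, 2 mm thick (1.4 mm in the last 2 mm); 9 mm shaft; black 28 mm collar at 75 to 81 mm, rests on the stand's top; red handle with black strips, 24 x 24 mm square (sides along x and y), 81 to 165 mm.
- stand: Wooden tool stand, fixed, 70 x 130 x 85 mm. Origin: centre of its underside, z up. A few small tools stick out up to 16 mm above its top at its -y end.
- stand_hole (a point): Mouth of the driver's hole in the stand's top, 85 mm above the desk: 19 mm round, 80 mm deep, mouth chamfered 3 mm wide. When home the driver's collar rests on the stand's top, its tip 10 mm above the desk.
- wash_bottle: White plastic bottle, 60 mm diameter, 150 mm tall; origin at centre of underside. Bystander: leave it where it stands.
- beaker: Small glass beaker, 64 mm diameter, 75 mm tall; origin at centre of underside. Bystander: leave it where it stands.
- jug: Clear plastic jug with a handle, 90 mm diameter, 120 mm tall; origin at centre of underside. Bystander: leave it where it stands.
- brown_bottle: Amber glass bottle with a blue cap, 72 mm diameter, 170 mm tall; origin at centre of underside. Bystander: leave it where it stands.
Things that resemble listed ones, but are neither listed nor needed, are in the scene too. What is shaped like the driver but green is not meant. Leave any red look-alike of the stand alone.

How it is judged (in metres and radians):
On the way, in this order (a step that is already met when the one before it is completed fails the run):
1. the bar is pushed up so that the bottle stands snugly between the two bars (value of joint bar between 0.1005 and 0.11 m and x of bottle in the frame of shaker between 0.052 and 0.062 m and y of bottle in the frame of shaker between -0.07 and 0.07 m and angle between bottle's own z axis and vertical below 0.1 rad), for 0.2 s.
2. one screw is tight, with the screwdriver on it (((value of joint screw_left above 1.9 rad and contact force between driver and clamp_left above 0.5 N) or (value of joint screw_right above 1.9 rad and contact force between driver and clamp_right above 0.5 N))).
3. both screws are tight, the screwdriver on the second (value of joint each of screw_left, screw_right above 1.9 rad and (contact force between driver and clamp_left above 0.5 N or contact force between driver and clamp_right above 0.5 N)).
At the end, for the whole second after the job is handed in: Bottle upright between the bars with at most 3.5 mm of play (bar travel 0.1005 to 0.110 m, bottle within 5 mm of its place at the fixed bar); both screws within 0.1 rad of their stops; screwdriver upright and at rest in its hole (within 9 mm, collar within 6 mm of the stand's top) (all of step 1 and value of joint each of screw_left, screw_right above 1.9 rad and horizontal distance between driver and stand_hole below 0.009 m and z of driver in the frame of stand below 0.016 m and angle between driver's own z axis and vertical below 0.12 rad and linear speed of driver below 0.02 m/s); the robot touches nothing.
It fails at once if the bar squeezes the bottle with more than 40 N (contact force between bottle and sleeve above 40 N).
It fails at once if another vessel is shifted by more than 25 mm or tipped (distance of any of wash_bottle, beaker, jug, brown_bottle from where it was at the start of the episode above 0.025 m or angle between any of wash_bottle, beaker, jug, brown_bottle's own z axis and vertical above 0.3 rad).
It also fails if it takes over 72 s, if anything falls off the work surface, if the arm or the gripper's body presses on something with over 40 N, if the wrist force passes 120 N, or if a joint passes its speed limit or range.

## Working session

There is one attempt and no reset: what is moved stays moved. The work goes in short steps, Python scripts to look and compute and a tool call to move; the robot and the scene stay as the last step left them, time stands still between calls to the robot, and variables do not carry over. Pictures are saved under pics/ and viewed, about 8 in all and at most 12, crops included, and the job is handed in when it is done.

Besides the shell and the picture viewer there is one more tool, called after "Request:" by a JSON object that holds its "name" and its "arguments", one argument or row to a line. servo_tool: Moves the arm, as the interface text tells. Its arguments: {"type":"object","properties":{"targets":{"type":"array"},"squeeze":{"type":"number"}},"required":["targets"]}

```bash
mkdir -p pics; cat > h.py <<'E'
import numpy as np, cv2
from plant import r
def px(cam,P,cal=None):
    c=cal or r.get_calibration(cam);T=np.linalg.inv(c['extrinsics']);p=T[:3,:3]@np.asarray(P,float)+T[:3,3]
    s=p[:2]/p[2];s=s*(1+c['k1']*(s@s));K=c['K'];return np.array([K[0][0]*s[0]+K[0][2],K[1][1]*s[1]+K[1][2]])
def ray(cam,uv,cal=None):
    c=cal or r.get_calibration(cam);K=np.array(c['K']);d=np.array([(uv[0]-K[0,2])/K[0,0],(uv[1]-K[1,2])/K[1,1]]);s=d.copy()
    for _ in range(30): s=d/(1+c['k1']*(s@s))
    E=np.array(c['extrinsics']);v=E[:3,:3]@np.array([s[0],s[1],1]);return E[:3,3],v/np.linalg.norm(v)
def atz(cam,uv,z,cal=None):
    o,v=ray(cam,uv,cal);return o+v*(z-o[2])/v[2]
def tri(*rs):
    A=sum(np.eye(3)-np.outer(v,v) for o,v in rs);b=sum((np.eye(3)-np.outer(v,v))@o for o,v in rs);return np.linalg.solve(A,b)
E
python3 - <<'E'
from h import *
np.set_printoptions(precision=4,suppress=True)
print(r.get_state(), r.grasp_offset)
for c in ['top','side']:
    im=r.capture(c);cv2.imwrite(f'pics/{c}0.png',im)
    k=r.get_calibration(c);print(c,k['K'],k['k1'],np.array(k['extrinsics']))
    for n in ['shaker','stop_bar','sleeve','clamp_left','bottle','driver','stand']:
        print(c,n,[(round(d['p'],2),np.round(d['extent']).tolist()) for d in r.cut_out(n,c)][:4])
E
```

```text
{'time_s': 0.0, 'joints': array([ 79.5305,  20.5923,   0.6331,  -0.0202, -70.1343, -16.5062]), 'qd': array([ 0.0081, -0.0135,  0.038 , -0.022 , -0.0649,  0.0403]), 'joint_torque': array([  0.0018, -58.2714,  29.3049,   6.9971,   0.0068,  -0.0002]), 'tcp_pos': array([0.306 , 0.6011, 0.2256]), 'eef_rot': array([179.905 ,  -0.0084, -26.9825]), 'contact_force': array([0.221 , 1.1875, 0.9899]), 'moment': array([ 0.0098,  0.0121, -0.0243]), 'gripper_width': 0.08783656723258791} -0.0188
top [[444.6478   0.     273.4064]
 [  0.     444.6478 200.5759]
 [  0.       0.       1.    ]] -0.1467485023330199 [[ 0.0032 -0.989   0.1478  0.36  ]
 [-0.9994 -0.0083 -0.0335  0.0386]
 [ 0.0344 -0.1477 -0.9884  1.1038]
 [ 0.      0.      0.      1.    ]]
top shaker [(0.88, [161.0, 98.0, 328.0, 251.0])]
top stop_bar [(0.69, [175.0, 176.0, 318.0, 222.0]), (0.55, [159.0, 96.0, 329.0, 250.0])]
top sleeve [(0.85, [203.0, 190.0, 292.0, 212.0])]
top clamp_left [(0.84, [178.0, 200.0, 196.0, 223.0])]
top bottle [(0.59, [213.0, 137.0, 249.0, 175.0])]
top driver [(0.78, [393.0, 172.0, 424.0, 193.0])]
top stand [(0.59, [388.0, 280.0, 452.0, 317.0]), (0.55, [385.0, 208.0, 447.0, 242.0])]
side [[410.2775   0.     282.1413]
 [  0.     410.2775 215.7376]
 [  0.       0.       1.    ]] -0.07618766070415417 [[ 0.9751 -0.1308  0.179   0.2859]
 [-0.2217 -0.5617  0.7971 -0.9358]
 [-0.0037 -0.8169 -0.5767  0.7837]
 [ 0.      0.      0.      1.    ]]
side shaker [(0.94, [238.0, 162.0, 378.0, 265.0])]
side stop_bar [(0.64, [240.0, 157.0, 377.0, 267.0])]
side sleeve [(0.73, [272.0, 183.0, 301.0, 222.0]), (0.19, [260.0, 160.0, 279.0, 177.0])]
side clamp_left [(0.7, [229.0, 139.0, 250.0, 188.0]), (0.45, [257.0, 172.0, 272.0, 187.0])]
side bottle [(0.61, [297.0, 158.0, 322.0, 202.0])]
side driver [(0.61, [330.0, 262.0, 343.0, 317.0])]
side stand [(0.82, [281.0, 292.0, 325.0, 367.0]), (0.74, [203.0, 300.0, 251.0, 376.0])]
```

```bash
python3 - <<'E'
import cv2
a=cv2.imread('pics/top0.png');b=cv2.imread('pics/side0.png')
cv2.imwrite('pics/a.png',cv2.resize(a[70:350,110:490],None,fx=2.1,fy=2.1))
cv2.imwrite('pics/b.png',cv2.resize(b[120:400,180:460],None,fx=2.1,fy=2.1))
E
```

```text
(no output)
```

View pics/a.png

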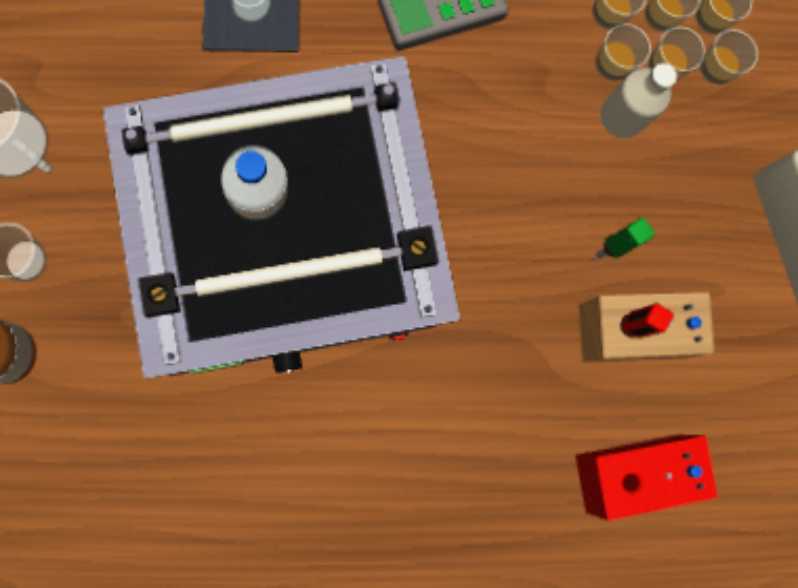

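View pics/b.png

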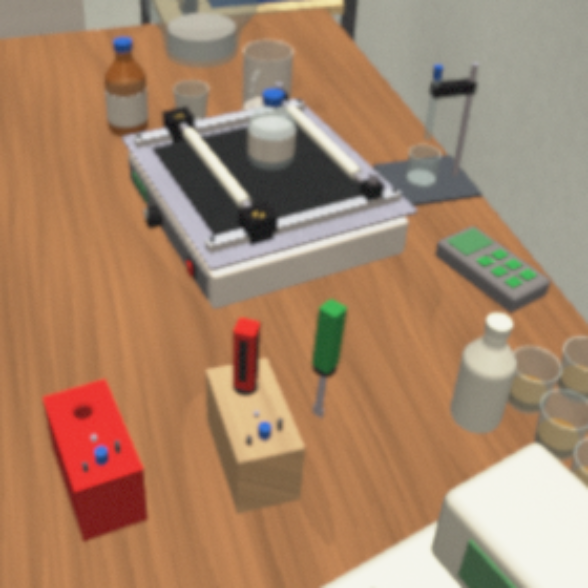

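Top view, crop coordinates: sliding bar with slotted brass screws at (158,294) and (418,247); bottle at (250,180) near the fixed bar. The wooden stand holds the red driver at (660,318). The red stand and the green driver are decoys. The side view confirms this layout.

```bash
python3 - <<'E'
from h import *
np.set_printoptions(precision=4,suppress=True)
f=lambda u,v:(u/2.1+110,v/2.1+70)
g=lambda u,v:(u/2.1+180,v/2.1+120)
L=atz('top',f(158,294),.1265);R=atz('top',f(418,247),.1265)
d=(L-R)[:2];print('screws',L,R,np.linalg.norm(d),'shaker y dir deg',np.degrees(np.arctan2(d[1],d[0]))-90)
print('fixed ends',atz('top',f(172,132),.119),atz('top',f(350,103),.119))
print('sleeve ends',atz('top',f(197,287),.119),atz('top',f(381,256),.119))
print('cap',atz('top',f(250,165),.205))
print('driver top tri',tri(ray('top',f(662,317)),ray('side',g(247,325))))
print('tri screw R',tri(ray('top',f(418,247)),ray('side',g(259,214))),'L',tri(ray('top',f(158,294)),ray('side',g(179,116))))
print('driver top z.175',atz('top',f(662,317),.175),atz('side',g(247,325),.175))
print('green tri',tri(ray('top',f(643,230)),ray('side',g(333,307))), 'green tip',tri(ray('top',f(600,256)),ray('side',g(319,413))))
print('stand corners',[atz('top',f(*p),.085)[:2] for p in [(600,296),(711,292),(714,353),(603,360)]])
print('panel side',[atz('top',f(*p),.09)[:2] for p in [(105,107),(405,57),(459,319),(145,376)]])
for n in ['wash_bottle','jug','beaker','brown_bottle']:
  print(n,[(round(d['p'],2),np.round(d['extent']).tolist()) for d in r.cut_out(n,'top')][:2])
E
```

```text
screws [0.4834 0.2007 0.1265] [ 0.5362 -0.0744  0.1265] 0.28015669350613526 shaker y dir deg 10.858620675495771
fixed ends [0.663  0.1931 0.119 ] [ 0.6983 -0.0017  0.119 ]
sleeve ends [0.4922 0.1606 0.119 ] [ 0.5274 -0.0353  0.119 ]
cap [0.6031 0.1009 0.205 ]
driver top tri [ 0.457  -0.32    0.1794]
tri screw R [ 0.5368 -0.0742  0.1304] L [0.4844 0.2    0.1301]
driver top z.175 [ 0.4571 -0.3217  0.175 ] [ 0.4586 -0.3156  0.175 ]
green tri [ 0.5513 -0.3071  0.1721] green tip [ 0.5488 -0.3102  0.0111]
stand corners [array([ 0.49  , -0.2848]), array([ 0.4953, -0.4169]), array([ 0.4255, -0.4171]), array([ 0.4182, -0.2858])]
panel side [array([0.7013, 0.2754]), array([ 0.765 , -0.0662]), array([ 0.463 , -0.1232]), array([0.3985, 0.2184])]
wash_bottle [(0.61, [398.0, 100.0, 435.0, 138.0])]
jug [(0.72, [84.0, 103.0, 136.0, 154.0])]
beaker [(0.68, [99.0, 177.0, 133.0, 204.0]), (0.44, [177.0, 201.0, 193.0, 223.0])]
brown_bottle [(0.86, [83.0, 217.0, 131.0, 254.0]), (0.73, [160.0, 95.0, 332.0, 251.0])]
```

Request:
{"name": "servo_tool", "arguments": {
  "targets": [
    {"dx": 9.3, "dy": -34.2, "dz": 2, "spin": 0.65, "grip": 0},
    {"dx": 9.3, "dy": -34.2, "dz": 2, "spin": 0.65, "grip": 0},
    {"dx": 9.3, "dy": -34.2, "dz": 2, "spin": 0.65, "grip": 0},
    {"dx": 9.3, "dy": -34.2, "dz": 2, "spin": 0.65, "grip": 0},
    {"dx": 9.3, "dy": -34.2, "dz": 2, "spin": 0.65, "grip": 0},
    {"dx": 9.3, "dy": -34.2, "dz": 2, "spin": 0.65, "grip": 0},
    {"dx": 9.3, "dy": -34.2, "dz": 2, "spin": 0.65, "grip": 0},
    {"dx": 9.3, "dy": -34.2, "dz": 2, "spin": 0.65, "grip": 0},
    {"dx": 9.3, "dy": -34.2, "dz": 2, "spin": 0.65, "grip": 0},
    {"dx": 9.3, "dy": -34.2, "dz": 2, "spin": 0.65, "grip": 0}
  ]
}}

```text
time_s: 1.83
tcp_pos: [0.3996, 0.256, 0.2475]
eef_rot: [-180.0, -0.1, 10.1]
contact_force: [-0.4, -0.1, -0.1]
gripper_width: 0.0269
```

Request:
{"name": "servo_tool", "arguments": {
  "targets": [
    {"dx": 9.3, "dy": -34.2},
    {"dx": 9.3, "dy": -34.2},
    {"dx": 9.3, "dy": -34.2},
    {"dx": 9.3, "dy": -34.2},
    {"dx": 9.3, "dy": -34.2},
    {"dx": 9.3, "dy": -34.2},
    {"dx": 9.3, "dy": -34.2},
    {"dx": 9.3, "dy": -34.2},
    {"dx": 9.3, "dy": -34.2},
    {"dx": 9.3, "dy": -34.2}
  ]
}}

```text
validation failed for argument at $.ta...
```

```bash
python3 - <<'E'
from h import *
np.set_printoptions(precision=4,suppress=True)
s=r.get_state();print(s['time_s'],s['tcp_pos'],s['eef_rot'],s['contact_force'],s['joints'],s['gripper_width'])
k=r.get_calibration('wrist');print(k)
im=r.capture('wrist');cv2.imwrite('pics/w1.png',im)
for n in ['clamp_left','sleeve']:
  print(n,[(round(d['p'],2),np.round(d['extent']).tolist()) for d in r.cut_out(n,'wrist')][:3])
print(px('wrist',[.5362,-.0744,.1265],k))
E
```

```text
1.8333 [0.3996 0.256  0.2475] [-179.9536   -0.0587   10.1063] [-0.4445 -0.0909 -0.0667] [ 56.4887   0.3991 -21.7575   0.0113 -67.7693  43.6134] 0.026927737365523317
{'K': array([[299.466 ,   0.    , 277.5696],
       [  0.    , 299.466 , 209.7787],
       [  0.    ,   0.    ,   1.    ]]), 'k1': -0.0017219455695577, 'extrinsics': array([[ 0.1742, -0.9506, -0.2569,  0.4677],
       [-0.9847, -0.168 , -0.0459,  0.2691],
       [ 0.0005,  0.2609, -0.9654,  0.4054],
       [ 0.    ,  0.    ,  0.    ,  1.    ]])}
clamp_left [(0.91, [327.0, 100.0, 374.0, 150.0])]
sleeve [(0.82, [392.0, 113.0, 560.0, 136.0])]
[668.3529 120.278 ]
```

View pics/w1.png

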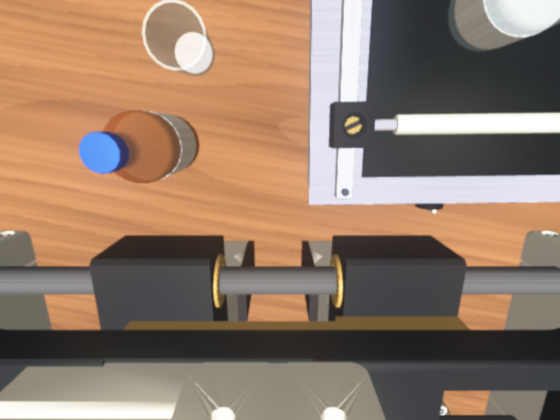

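Request:
{"name": "servo_tool", "arguments": {
  "targets": [
    {"dx": 9.3, "dy": -34, "dz": 0, "spin": 0, "grip": 0},
    {"dx": 9.3, "dy": -34, "dz": 0, "spin": 0, "grip": 0},
    {"dx": 9.3, "dy": -34, "dz": 0, "spin": 0, "grip": 0},
    {"dx": 9.3, "dy": -34, "dz": 0, "spin": 0, "grip": 0},
    {"dx": 9.3, "dy": -34, "dz": 0, "spin": 0, "grip": 0},
    {"dx": 9.3, "dy": -34, "dz": 0, "spin": 0, "grip": 0},
    {"dx": 9.3, "dy": -34, "dz": 0, "spin": 0, "grip": 0},
    {"dx": 9.3, "dy": -34, "dz": 0, "spin": 0, "grip": 0},
    {"dx": 9.3, "dy": -34, "dz": 0, "spin": 0, "grip": 0},
    {"dx": 9.3, "dy": -34, "dz": 0, "spin": 0, "grip": 0}
  ]
}}

```text
time_s: 2.82
tcp_pos: [0.4933, -0.0827, 0.2458]
eef_rot: [180.0, 0.1, 10.1]
contact_force: [0.6, 0.6, 0.1]
gripper_width: 0.0002
```

```bash
cat >> h.py <<'E'
def screw(im,cal,uv,z=.1265,w=11):
    """screw centre (world) and slot direction (deg, world, mod 180) near pixel uv"""
    u,v=int(uv[0]),int(uv[1]);c=im[v-w:v+w+1,u-w:u+w+1].astype(int)
    gold=((c[...,2]-c[...,0])>45)&(c[...,2]>80);n,lab,st,ce=cv2.connectedComponentsWithStats(gold.astype(np.uint8),connectivity=8)
    vs,us=np.nonzero(gold);(cx,cy),rad=cv2.minEnclosingCircle(np.c_[us,vs].astype(np.float32))
    V,U=np.mgrid[:2*w+1,:2*w+1];ins=np.hypot(U-cx,V-cy)<rad*.8
    g=c.sum(2).astype(float);wt=np.clip(np.median(g[ins&gold])-g,0,None)*ins;wt[wt<60]=0
    pts=np.array([atz('',(u-w+a,v-w+b),z,cal)[:2] for a,b in zip(U.ravel(),V.ravel())]);ww=wt.ravel()/wt.sum()
    m=ww@pts;C=(pts-m).T@((pts-m)*ww[:,None]);e,E=np.linalg.eigh(C);a=np.degrees(np.arctan2(E[1,1],E[0,1]))%180
    return atz('',(u-w+cx,v-w+cy),z,cal),m,rad,a,np.sqrt(e)
E
python3 - <<'E'
from h import *
np.set_printoptions(precision=4,suppress=True)
k=r.get_calibration('wrist')
# left from old picture
E0=np.array([[ 0.1742, -0.9506, -0.2569,  0.4677],[-0.9847, -0.168 , -0.0459,  0.2691],[ 0.0005,  0.2609, -0.9654,  0.4054],[0,0,0,1]])
k0=dict(K=k['K'],k1=k['k1'],extrinsics=E0);print('L',screw(cv2.imread('pics/w1.png'),k0,(353,125)))
s=r.get_state();print(s['time_s'],s['tcp_pos'],s['eef_rot'],s['contact_force'],s['joints'],s['gripper_width'])
im=r.capture('wrist');cv2.imwrite('pics/w2.png',im)
d=r.cut_out('clamp_right','wrist');print([(x['p'],x['extent']) for x in d])
p=px('wrist',[.5362,-.0744,.1265],k);print(p,screw(im,k,p))
E
```

```text
L (array([0.4829, 0.2037, 0.1265]), array([0.4827, 0.2036]), 9.02031421661377, np.float64(124.26361749192472), array([0.0012, 0.0035]))
2.8167 [ 0.4933 -0.0827  0.2458] [179.9651   0.0877  10.1288] [0.6091 0.5973 0.1337] [ 13.0516   3.1845 -19.0905   0.0328 -67.8143  87.0648] 0.00024491321243695077
[(0.84, [252.3, 135.6, 295.2, 181.1])]
[277.6645 157.5211] (array([ 0.5358, -0.0722,  0.1265]), array([ 0.5354, -0.0723]), 8.635116577148438, np.float64(57.365677353257226), array([0.0012, 0.0035]))
```

View pics/w2.png

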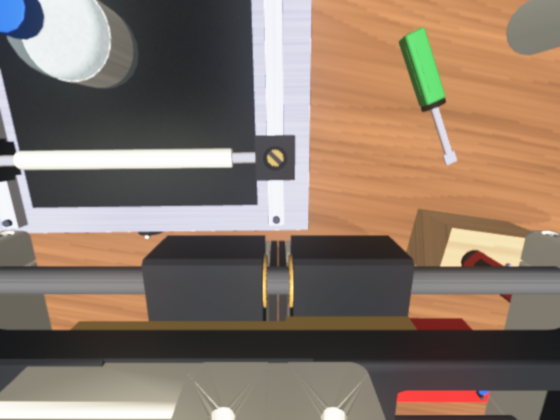

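Wrist view: right clamp screw at (275,158), with the slot running upper-left to lower-right. The fingers are closed in front of the clamp. The stand is visible at the lower right. Next I push on the right clamp block.

Request:
{"name": "servo_tool", "arguments": {
  "targets": [
    {"dx": 0, "dy": 0, "dz": -4, "spin": 0.01, "grip": 0},
    {"dx": 0, "dy": 0, "dz": -8, "spin": 0.01, "grip": 0},
    {"dx": 0, "dy": 0, "dz": -11, "spin": 0.01, "grip": 0},
    {"dx": 0, "dy": 0, "dz": -12.8, "spin": 0.01, "grip": 0},
    {"dx": 0, "dy": 0, "dz": -12.8, "spin": 0.01, "grip": 0},
    {"dx": 0.79, "dy": 0.15, "dz": -12.8, "spin": 0.01, "grip": 0},
    {"dx": 1.57, "dy": 0.3, "dz": -12.8, "spin": 0.01, "grip": 0},
    {"dx": 2.4, "dy": 0.45, "dz": -12.8, "spin": 0.01, "grip": 0},
    {"dx": 3.2, "dy": 0.6, "dz": -12.8, "spin": 0.01, "grip": 0},
    {"dx": 3.9, "dy": 0.75, "dz": -12.8, "spin": 0.01, "grip": 0}
  ]
}}

```text
time_s: 3.75
tcp_pos: [0.5305, -0.0722, 0.1197]
eef_rot: [-180.0, 0.1, 10.9]
contact_force: [-9.8, 1.7, 3.7]
gripper_width: 0.0004
```

Request:
{"name": "servo_tool", "arguments": {
  "targets": [
    {"dx": 0.5, "dy": 0.1, "dz": 0, "spin": 0, "grip": 0},
    {"dx": 1.0, "dy": 0.19, "dz": 0, "spin": 0, "grip": 0},
    {"dx": 1.4, "dy": 0.27, "dz": 0, "spin": 0, "grip": 0},
    {"dx": 1.7, "dy": 0.32, "dz": 0, "spin": 0, "grip": 0},
    {"dx": 2.0, "dy": 0.38, "dz": 0, "spin": 0, "grip": 0},
    {"dx": 2.3, "dy": 0.44, "dz": 0, "spin": 0, "grip": 0},
    {"dx": 2.6, "dy": 0.5, "dz": 0, "spin": 0, "grip": 0},
    {"dx": 2.9, "dy": 0.55, "dz": 0, "spin": 0, "grip": 0},
    {"dx": 3.2, "dy": 0.61, "dz": 0, "spin": 0, "grip": 0},
    {"dx": 3.5, "dy": 0.67, "dz": 0, "spin": 0, "grip": 0}
  ]
}}

```text
time_s: 4.58
tcp_pos: [0.5645, -0.0657, 0.1197]
eef_rot: [-179.9, 0.2, 10.8]
contact_force: [-11.7, 2.2, 5.5]
gripper_width: 0.0006
```

```bash
python3 - <<'E'
from h import *
np.set_printoptions(precision=4,suppress=True)
s=r.get_state();print(s['time_s'],s['tcp_pos'],s['eef_rot'],s['contact_force'],s['joints'])
k=r.get_calibration('wrist')
im=r.capture('wrist');cv2.imwrite('pics/w3.png',im)
T=s['tcp_pos'];yd=np.array([-.187,.982,0]);xd=np.array([.982,.187,0])
for g in (.0295,.025,.0225): 
  p=T+xd*g;p[2]=.1265;print(g,px('wrist',p,k))
print([(x['p'],x['extent']) for x in r.cut_out('clamp_right','wrist')])
E
```

```text
4.5833 [ 0.5645 -0.0657  0.1197] [-179.9467    0.2077   10.8383] [-11.7153   2.2399   5.4566] [ 13.0406  16.0551 -20.9379  -0.0765 -53.2125  87.8435]
0.0295 [279.5297 208.105 ]
0.025 [279.5173 216.3726]
0.0225 [279.5105 220.9117]
[(0.72, [239.7, 162.8, 318.5, 247.6])]
```

```bash
python3 - <<'E'
from h import *
np.set_printoptions(precision=4,suppress=True)
k=r.get_calibration('wrist');im=cv2.imread('pics/w3.png')
print('R',screw(im,k,(279,206),w=18))
for n in ['top']:
  im=r.capture('top');cv2.imwrite('pics/t2.png',im)
  for n in ['sleeve','bottle','stop_bar','clamp_right']: print(n,[(round(x['p'],2),x['extent']) for x in r.cut_out(n,'top')][:2])
a=cv2.imread('pics/t2.png')[90:240,150:340];cv2.imwrite('pics/t2c.png',np.vstack([cv2.resize(a,None,fx=3,fy=3,interpolation=2)]))
E
```

```text
R (array([ 0.5954, -0.0603,  0.1265]), array([ 0.595 , -0.0603]), 15.041708946228027, np.float64(56.624689705812344), array([0.0012, 0.0036]))
sleeve [(0.67, [101.0, 178.1, 133.6, 200.9])]
bottle []
stop_bar [(0.71, [241.1, 170.4, 328.7, 239.2])]
clamp_right []
```

View pics/t2c.png

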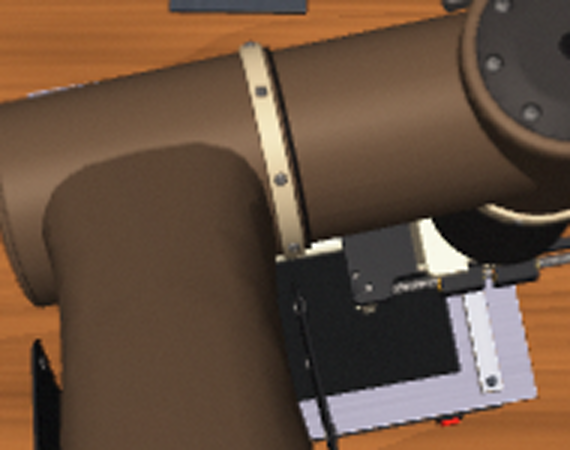

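Arm hides the bar in the top view, but the wrist view puts the screw 61 mm further on. About 27 mm remain, so I'll finish under force control.

Request:
{"name": "servo_tool", "arguments": {
  "targets": [
    {"dx": 0.25, "dy": 0.05, "dz": 0, "spin": 0, "grip": 0},
    {"dx": 0.5, "dy": 0.1, "dz": 0, "spin": 0, "grip": 0},
    {"dx": 0.75, "dy": 0.14, "dz": 0, "spin": 0, "grip": 0},
    {"dx": 1.0, "dy": 0.19, "dz": 0, "spin": 0, "grip": 0},
    {"dx": 1.25, "dy": 0.24, "dz": 0, "spin": 0, "grip": 0},
    {"dx": 1.5, "dy": 0.29, "dz": 0, "spin": 0, "grip": 0},
    {"dx": 1.7, "dy": 0.32, "dz": 0, "spin": 0, "grip": 0},
    {"dx": 1.9, "dy": 0.36, "dz": 0, "spin": 0, "grip": 0},
    {"dx": 2.0, "dy": 0.38, "dz": 0, "spin": 0, "grip": 0},
    {"dx": 2.1, "dy": 0.4, "dz": 0, "spin": 0, "grip": 0}
  ]
}}

```text
time_s: 5.77
tcp_pos: [0.5855, -0.0617, 0.1197]
eef_rot: [-179.9, 0.2, 10.8]
contact_force: [-11.9, 1.4, 4.6]
gripper_width: 0.0005
```

Request:
{"name": "servo_tool", "arguments": {
  "targets": [
    {"dx": 0.05, "dy": 0.01, "dz": 0, "spin": 0, "grip": 0},
    {"dx": 0.1, "dy": 0.02, "dz": 0, "spin": 0, "grip": 0},
    {"dx": 0.14, "dy": 0.03, "dz": 0, "spin": 0, "grip": 0},
    {"dx": 0.18, "dy": 0.035, "dz": 0, "spin": 0, "grip": 0},
    {"dx": 0.22, "dy": 0.04, "dz": 0, "spin": 0, "grip": 0},
    {"dx": 0.26, "dy": 0.05, "dz": 0, "spin": 0, "grip": 0},
    {"dx": 0.29, "dy": 0.055, "dz": 0, "spin": 0, "grip": 0},
    {"dx": 0.3, "dy": 0.06, "dz": 0, "spin": 0, "grip": 0},
    {"dx": 0.3, "dy": 0.06, "dz": 0, "spin": 0, "grip": 0},
    {"dx": 0.3, "dy": 0.06, "dz": 0, "spin": 0, "grip": 0}
  ]
}}

```text
time_s: 6.6
tcp_pos: [0.5884, -0.0611, 0.1197]
eef_rot: [-180.0, 0.2, 10.8]
contact_force: [-11.1, 2.0, 3.8]
gripper_width: 0.0002
```

```bash
python3 - <<'E'
from h import *
np.set_printoptions(precision=4,suppress=True)
s=r.get_state();print(s['time_s'],s['tcp_pos'],s['contact_force'])
k=r.get_calibration('wrist');im=r.capture('wrist');cv2.imwrite('pics/w4.png',im);print('R',screw(im,k,(279,206),w=18))
E
```

```text
6.6 [ 0.5884 -0.0611  0.1197] [-11.0578   1.9533   3.8263]
R (array([ 0.6185, -0.0558,  0.1265]), array([ 0.6183, -0.0558]), 14.80444049835205, np.float64(56.81827325852874), array([0.0012, 0.0036]))
```

Request:
{"name": "servo_tool", "arguments": {
  "targets": [
    {"dx": 0.03, "dy": 0.005, "dz": 0, "spin": 0, "grip": 0},
    {"dx": 0.06, "dy": 0.01, "dz": 0, "spin": 0, "grip": 0},
    {"dx": 0.09, "dy": 0.015, "dz": 0, "spin": 0, "grip": 0},
    {"dx": 0.12, "dy": 0.02, "dz": 0, "spin": 0, "grip": 0},
    {"dx": 0.15, "dy": 0.03, "dz": 0, "spin": 0, "grip": 0},
    {"dx": 0.17, "dy": 0.03, "dz": 0, "spin": 0, "grip": 0},
    {"dx": 0.19, "dy": 0.035, "dz": 0, "spin": 0, "grip": 0},
    {"dx": 0.2, "dy": 0.04, "dz": 0, "spin": 0, "grip": 0},
    {"dx": 0.2, "dy": 0.04, "dz": 0, "spin": 0, "grip": 0},
    {"dx": 0.2, "dy": 0.04, "dz": 0, "spin": 0, "grip": 0}
  ]
}}

```text
time_s: 7.48
tcp_pos: [0.5904, -0.0608, 0.1197]
eef_rot: [-180.0, 0.2, 10.8]
contact_force: [-10.2, 1.2, 4.4]
gripper_width: 0.0004
```

Request:
{"name": "servo_tool", "arguments": {
  "targets": [
    {"dx": 0.02, "dy": 0.005, "dz": 0, "spin": 0, "grip": 0},
    {"dx": 0.04, "dy": 0.01, "dz": 0, "spin": 0, "grip": 0},
    {"dx": 0.06, "dy": 0.01, "dz": 0, "spin": 0, "grip": 0},
    {"dx": 0.08, "dy": 0.015, "dz": 0, "spin": 0, "grip": 0},
    {"dx": 0.1, "dy": 0.02, "dz": 0, "spin": 0, "grip": 0},
    {"dx": 0.1, "dy": 0.02, "dz": 0, "spin": 0, "grip": 0},
    {"dx": 0.1, "dy": 0.02, "dz": 0, "spin": 0, "grip": 0},
    {"dx": 0.1, "dy": 0.02, "dz": 0, "spin": 0, "grip": 0},
    {"dx": 0.1, "dy": 0.02, "dz": 0, "spin": 0, "grip": 0},
    {"dx": 0.1, "dy": 0.02, "dz": 0, "spin": 0, "grip": 0}
  ]
}}

```text
time_s: 8.32
tcp_pos: [0.5914, -0.0606, 0.1197]
eef_rot: [-180.0, 0.2, 10.8]
contact_force: [-10.7, 1.3, 4.4]
gripper_width: 0.0006
```

Request:
{"name": "servo_tool", "arguments": {
  "targets": [
    {"dx": 0.02, "dy": 0.005, "dz": 0, "spin": 0, "grip": 0},
    {"dx": 0.04, "dy": 0.01, "dz": 0, "spin": 0, "grip": 0},
    {"dx": 0.06, "dy": 0.01, "dz": 0, "spin": 0, "grip": 0},
    {"dx": 0.08, "dy": 0.015, "dz": 0, "spin": 0, "grip": 0},
    {"dx": 0.1, "dy": 0.02, "dz": 0, "spin": 0, "grip": 0},
    {"dx": 0.1, "dy": 0.02, "dz": 0, "spin": 0, "grip": 0},
    {"dx": 0.1, "dy": 0.02, "dz": 0, "spin": 0, "grip": 0},
    {"dx": 0.1, "dy": 0.02, "dz": 0, "spin": 0, "grip": 0},
    {"dx": 0.1, "dy": 0.02, "dz": 0, "spin": 0, "grip": 0},
    {"dx": 0.1, "dy": 0.02, "dz": 0, "spin": 0, "grip": 0}
  ]
}}

```text
time_s: 9.15
tcp_pos: [0.5918, -0.0605, 0.1197]
eef_rot: [-179.9, 0.3, 10.8]
contact_force: [-12.6, 2.3, 6.4]
gripper_width: 0.0007
```

```bash
python3 - <<'E'
from h import *
np.set_printoptions(precision=4,suppress=True)
s=r.get_state();print(s['time_s'],s['tcp_pos'],s['contact_force'])
k=r.get_calibration('wrist');im=r.capture('wrist');cv2.imwrite('pics/w5.png',im);print('R',screw(im,k,(279,206),w=18))
E
```

```text
9.15 [ 0.5918 -0.0605  0.1197] [-12.5516   2.345    6.404 ]
R (array([ 0.6218, -0.0551,  0.1265]), array([ 0.6216, -0.0551]), 14.80444049835205, np.float64(56.88545941335626), array([0.0012, 0.0036]))
```

View pics/w5.png

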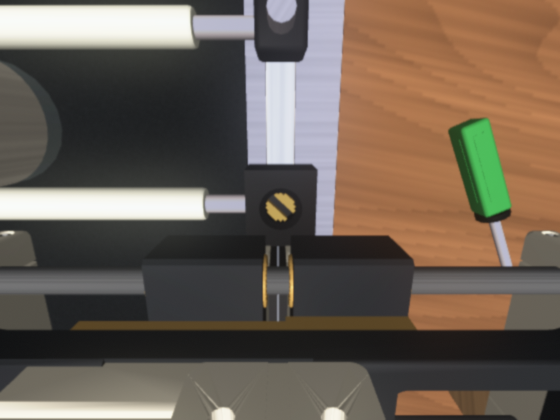

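Wrist view: sliding bar centre at row 204 and fixed bar at row 25, with the bottle between them at the left. Force is starting to rise, so I measure the gap between the bars.

```bash
python3 - <<'E'
from h import *
k=r.get_calibration('wrist');im=cv2.imread('pics/w5.png')
for c in (60,120,170):
  g=im[:,c].sum(1)/3; on=np.nonzero(g[:235]>150)[0]; sp=np.split(on,np.where(np.diff(on)>1)[0]+1);e=[(s[0],s[-1]) for s in sp if len(s)>10]
  a=atz('wrist',(c,np.mean(e[0])),.119,k);b=atz('wrist',(c,np.mean(e[-1])),.119,k);print(c,e,(a-b)@[.982,.187,0])
E
```

```text
60 [(np.int64(5), np.int64(45)), (np.int64(189), np.int64(219))] 0.0865532844948195
120 [(np.int64(5), np.int64(46)), (np.int64(189), np.int64(219))] 0.08632208149756539
170 [(np.int64(5), np.int64(46)), (np.int64(189), np.int64(219))] 0.08631053101283684
```

Request:
{"name": "servo_tool", "arguments": {
  "targets": [
    {"dx": 0.02, "dy": 0.005, "dz": 0, "spin": 0, "grip": 0},
    {"dx": 0.04, "dy": 0.01, "dz": 0, "spin": 0, "grip": 0},
    {"dx": 0.04, "dy": 0.01, "dz": 0, "spin": 0, "grip": 0},
    {"dx": 0.04, "dy": 0.01, "dz": 0, "spin": 0, "grip": 0},
    {"dx": 0.04, "dy": 0.01, "dz": 0, "spin": 0, "grip": 0},
    {"dx": 0.04, "dy": 0.01, "dz": 0, "spin": 0, "grip": 0},
    {"dx": 0.04, "dy": 0.01, "dz": 0, "spin": 0, "grip": 0},
    {"dx": 0.04, "dy": 0.01, "dz": 0, "spin": 0, "grip": 0},
    {"dx": 0.04, "dy": 0.01, "dz": 0, "spin": 0, "grip": 0},
    {"dx": 0.04, "dy": 0.01, "dz": 0, "spin": 0, "grip": 0}
  ]
}}

```text
time_s: 10.03
tcp_pos: [0.5919, -0.0605, 0.1197]
eef_rot: [-179.9, 0.3, 10.8]
contact_force: [-14.4, 1.3, 6.3]
gripper_width: 0.0001
```

Gap between the bars measures 86.3 mm against 86 nominal, so the bottle is snug. Retreat and go to look at the driver.

Request:
{"name": "servo_tool", "arguments": {
  "targets": [
    {"dx": -2, "dy": -0.4, "dz": 0, "spin": 0, "grip": 0},
    {"dx": -2.5, "dy": -0.5, "dz": 4, "spin": 0, "grip": 0},
    {"dx": -3, "dy": -0.6, "dz": 8, "spin": 0, "grip": 0},
    {"dx": -4, "dy": -1, "dz": 12, "spin": 0, "grip": 100},
    {"dx": -6, "dy": -3, "dz": 15, "spin": 0, "grip": 100},
    {"dx": -8.5, "dy": -6, "dz": 16, "spin": 0, "grip": 100},
    {"dx": -11, "dy": -9, "dz": 16, "spin": 0, "grip": 100},
    {"dx": -13.5, "dy": -12, "dz": 16, "spin": 0, "grip": 100},
    {"dx": -16, "dy": -15, "dz": 16, "spin": 0, "grip": 100},
    {"dx": -18, "dy": -18, "dz": 16, "spin": 0, "grip": 100}
  ]
}}

```text
time_s: 10.87
tcp_pos: [0.4143, -0.2417, 0.2816]
eef_rot: [179.9, -0.3, 10.9]
contact_force: [1.3, -0.2, 0.2]
gripper_width: 0.0412
```

Request:
{"name": "servo_tool", "arguments": {
  "targets": [
    {"dx": -0.5, "dy": -3.5, "dz": 0, "spin": 0, "grip": 100},
    {"dx": -1, "dy": -7, "dz": 0, "spin": 0, "grip": 100},
    {"dx": -1, "dy": -8, "dz": 0, "spin": 0, "grip": 100},
    {"dx": -1, "dy": -8, "dz": 0, "spin": 0, "grip": 100},
    {"dx": -1, "dy": -8, "dz": 0, "spin": 0, "grip": 100},
    {"dx": -1, "dy": -8, "dz": 0, "spin": 0, "grip": 100},
    {"dx": -1, "dy": -8, "dz": 0, "spin": 0, "grip": 100},
    {"dx": -1, "dy": -8, "dz": 0, "spin": 0, "grip": 100},
    {"dx": -1, "dy": -8, "dz": 0, "spin": 0, "grip": 100},
    {"dx": -1, "dy": -8, "dz": 0, "spin": 0, "grip": 100}
  ]
}}

```text
time_s: 11.7
tcp_pos: [0.4049, -0.3202, 0.2788]
eef_rot: [180.0, -0.0, 10.9]
contact_force: [0.0, -0.1, -0.5]
gripper_width: 0.0874
```

```bash
python3 - <<'E'
from h import *
np.set_printoptions(precision=4,suppress=True)
s=r.get_state();print(s['time_s'],s['tcp_pos'],s['eef_rot'],s['joints'])
k=r.get_calibration('wrist');im=r.capture('wrist');cv2.imwrite('pics/w6.png',im);np.save('k6.npy',k['extrinsics'])
for n in ['driver','stand']: print(n,[(round(x['p'],2),x['extent']) for x in r.cut_out(n,'wrist')][:3])
print(px('wrist',[.457,-.32,.175],k))
im=r.capture('top');cv2.imwrite('pics/t3.png',im)
E
```

```text
11.7 [ 0.4049 -0.3202  0.2788] [179.9912  -0.0171  10.9036] [-16.5248   3.6145 -14.2746  -0.0001 -72.0917 117.4284]
driver [(0.84, [250.0, 0.0, 287.2, 60.3]), (0.57, [266.5, 131.5, 306.4, 169.7])]
stand [(0.91, [251.7, 106.8, 372.2, 187.8]), (0.77, [225.0, 231.1, 330.5, 303.3])]
[289.7544 150.5994]
```

View pics/w6.png

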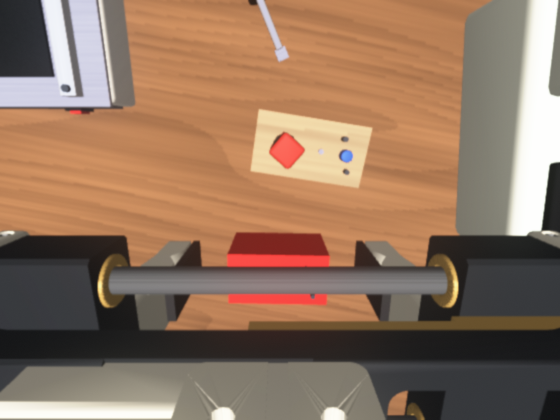

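Wrist view: red driver handle at (287,151) in the wooden stand, turned about 45° in the image. Stand top corners are (259,110), (372,127), (359,187), (251,171). The red stand lies below.

```bash
python3 - <<'E'
from h import *
np.set_printoptions(precision=4,suppress=True)
c=r.get_calibration('wrist');k=dict(c);k['extrinsics']=np.load('k6.npy');im=cv2.imread('pics/w6.png')
h=cv2.cvtColor(im,cv2.COLOR_BGR2HSV);roi=np.zeros(im.shape[:2],bool);roi[120:185,255:320]=1
for vmin in (60,150,190):
  m=(roi&((h[...,0]<8)|(h[...,0]>172))&(h[...,1]>150)&(h[...,2]>vmin)).astype(np.uint8)
  cs,_=cv2.findContours(m,0,cv2.CHAIN_APPROX_NONE);q=max(cs,key=len)[:,0]
  P=np.array([atz('',p,.175,k)[:2] for p in q.astype(float)])*1000
  R=cv2.minAreaRect(P.astype(np.float32));print(vmin,m.sum(),R,q.min(0),q.max(0))
  bp=cv2.boxPoints(R);d=bp[1]-bp[0];print('edge dir',np.degrees(np.arctan2(d[1],d[0]))%90)
print([atz('',p,.085,k)[:2] for p in [(259,110),(372,127),(359,187),(251,171)]])
a=cv2.resize(im[100:200,240:390],None,fx=4,fy=4,interpolation=2);b=cv2.resize(cv2.imread('pics/t3.png')[90:240,150:340],(600,474),interpolation=2);cv2.imwrite('pics/w6c.png',a);cv2.imwrite('pics/t3c.png',b)
# top view
print('bottle',[(x['p'],x['extent']) for x in r.cut_out('bottle','top')],[(x['p'],x['extent']) for x in r.cut_out('sleeve','top')])
E
```

```text
60 737 ((456.8337707519531, -316.84173583984375), (23.815662384033203, 23.011343002319336), 59.46434020996094) [270 133] [303 167]
edge dir 59.46433
150 729 ((456.73236083984375, -316.8899230957031), (23.766944885253906, 22.897979736328125), 58.08156204223633) [270 133] [303 167]
edge dir 58.081535
190 713 ((456.5587463378906, -317.2088623046875), (22.899620056152344, 22.909648895263672), 59.50407409667969) [270 133] [303 167]
edge dir 59.504086
[array([ 0.4888, -0.2823]), array([ 0.4948, -0.4111]), array([ 0.4252, -0.4144]), array([ 0.4199, -0.2848])]
bottle [(0.68, [210.4, 125.5, 244.8, 161.1])] [(0.78, [198.4, 155.2, 283.8, 172.2])]
```

View pics/w6c.png

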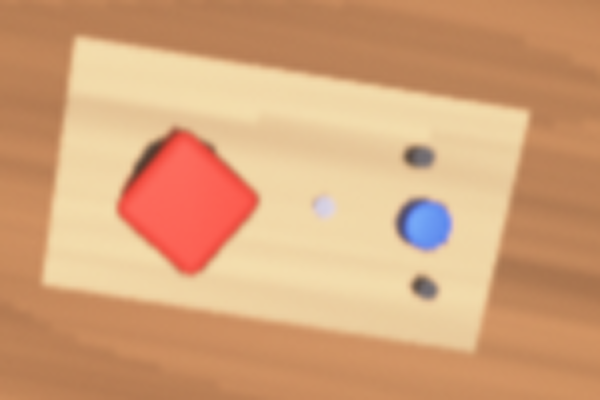

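Close-up: square handle with edges at about 59° mod 90, centred at (0.457, −0.317). Its measured size of 23.5 mm agrees with the text. Grasping at yaw −31°.

Request:
{"name": "servo_tool", "arguments": {
  "targets": [
    {"dx": 2, "dy": 0.1, "dz": 0, "spin": -0.12, "grip": 100},
    {"dx": 4, "dy": 0.2, "dz": 0, "spin": -0.24, "grip": 100},
    {"dx": 5.2, "dy": 0.3, "dz": 0, "spin": -0.36, "grip": 100},
    {"dx": 5.2, "dy": 0.3, "dz": -1, "spin": -0.48, "grip": 100},
    {"dx": 5.2, "dy": 0.3, "dz": -2, "spin": -0.6, "grip": 100},
    {"dx": 5.2, "dy": 0.3, "dz": -4, "spin": -0.7, "grip": 100},
    {"dx": 5.2, "dy": 0.3, "dz": -6, "spin": -0.73, "grip": 100},
    {"dx": 5.2, "dy": 0.3, "dz": -8, "spin": -0.73, "grip": 100},
    {"dx": 5.2, "dy": 0.3, "dz": -9, "spin": -0.73, "grip": 100},
    {"dx": 5.2, "dy": 0.3, "dz": -9, "spin": -0.73, "grip": 100}
  ]
}}

```text
time_s: 12.83
tcp_pos: [0.4553, -0.3173, 0.1862]
eef_rot: [180.0, 0.2, -31.0]
contact_force: [0.1, 0.3, -0.3]
gripper_width: 0.0877
```

Request:
{"name": "servo_tool", "arguments": {
  "targets": [
    {"dx": 0, "dy": 0, "dz": -2, "spin": 0, "grip": 100},
    {"dx": 0, "dy": 0, "dz": -4, "spin": 0, "grip": 100},
    {"dx": 0, "dy": 0, "dz": -6, "spin": 0, "grip": 100},
    {"dx": 0, "dy": 0, "dz": -7.1, "spin": 0, "grip": 100},
    {"dx": 0, "dy": 0, "dz": -7.1, "spin": 0, "grip": 60},
    {"dx": 0, "dy": 0, "dz": -7.1, "spin": 0, "grip": 40},
    {"dx": 0, "dy": 0, "dz": -7.1, "spin": 0, "grip": 20},
    {"dx": 0, "dy": 0, "dz": -7.1, "spin": 0, "grip": 0},
    {"dx": 0, "dy": 0, "dz": -7.1, "spin": 0, "grip": 0},
    {"dx": 0, "dy": 0, "dz": -7.1, "spin": 0, "grip": 0}
  ],
  "squeeze": 40
}}

```text
time_s: 13.67
tcp_pos: [0.457, -0.3179, 0.1184]
eef_rot: [-180.0, -0.1, -31.0]
contact_force: [0.3, -0.1, 1.1]
gripper_width: 0.053
```

```bash
python3 - <<'E'
from h import *
np.set_printoptions(precision=4,suppress=True)
s=r.get_state();print(s['time_s'],s['tcp_pos'],s['eef_rot'],s['joints'],s['contact_force'],s['moment'],s['gripper_width'])
E
```

```text
13.6667 [ 0.457  -0.3179  0.1184] [-179.9841   -0.0798  -30.9803] [-14.6692  14.9595 -22.7517   0.0091 -52.2077  73.6834] [ 0.2939 -0.1396  1.0688] [-0.0402  0.0691  0.0535] 0.05302776026599379
```

Request:
{"name": "servo_tool", "arguments": {
  "targets": [
    {"dx": 0, "dy": 0, "dz": 0, "spin": 0, "grip": 0},
    {"dx": 0, "dy": 0, "dz": 0, "spin": 0, "grip": 0},
    {"dx": 0, "dy": 0, "dz": 0, "spin": 0, "grip": 0},
    {"dx": 0, "dy": 0, "dz": 0, "spin": 0, "grip": 0},
    {"dx": 0, "dy": 0, "dz": 0, "spin": 0, "grip": 0},
    {"dx": 0, "dy": 0, "dz": 0, "spin": 0, "grip": 0},
    {"dx": 0, "dy": 0, "dz": 0, "spin": 0, "grip": 0},
    {"dx": 0, "dy": 0, "dz": 0, "spin": 0, "grip": 0},
    {"dx": 0, "dy": 0, "dz": 0, "spin": 0, "grip": 0},
    {"dx": 0, "dy": 0, "dz": 0, "spin": 0, "grip": 0}
  ]
}}

```text
time_s: 14.5
tcp_pos: [0.4566, -0.3178, 0.1176]
eef_rot: [180.0, -0.0, -31.0]
contact_force: [-0.4, 1.2, 1.0]
gripper_width: 0.0239
```

Request:
{"name": "servo_tool", "arguments": {
  "targets": [
    {"dx": 0, "dy": 0, "dz": 2, "spin": 0, "grip": 0},
    {"dx": 0, "dy": 0, "dz": 4.5, "spin": 0, "grip": 0},
    {"dx": 0, "dy": 0, "dz": 7, "spin": 0, "grip": 0},
    {"dx": 0, "dy": 0, "dz": 9.5, "spin": 0, "grip": 0},
    {"dx": 0, "dy": 0, "dz": 12, "spin": 0, "grip": 0},
    {"dx": 0, "dy": 0, "dz": 14.5, "spin": 0, "grip": 0},
    {"dx": 0, "dy": 0, "dz": 16, "spin": 0, "grip": 0},
    {"dx": 1, "dy": 2, "dz": 16.5, "spin": 0, "grip": 0},
    {"dx": 2, "dy": 4, "dz": 16.5, "spin": 0, "grip": 0},
    {"dx": 3, "dy": 6, "dz": 16.5, "spin": 0, "grip": 0}
  ]
}}

```text
time_s: 15.33
tcp_pos: [0.4867, -0.2572, 0.2829]
eef_rot: [-180.0, -0.0, -31.1]
contact_force: [-1.0, 0.1, -2.7]
gripper_width: 0.0239
```

```bash
python3 - <<'E'
from h import *
np.set_printoptions(precision=4,suppress=True)
s=r.get_state();print(s['time_s'],s['tcp_pos'],s['eef_rot'],s['contact_force'],s['moment'],s['gripper_width'])
T=s['tcp_pos'];tip=T-[0,0,.108]
c=r.get_calibration('side');a=px('side',tip);print(a)
im=r.capture('side');cv2.imwrite('pics/s3.png',im)
u,v=a.astype(int);A=cv2.resize(im[v-80:v+30,u-50:u+50],None,fx=5,fy=5,interpolation=2)
cv2.imwrite('pics/s3c.png',A)
for ang in (59,149):
  e=np.array([np.cos(np.radians(ang)),np.sin(np.radians(ang)),0])*.007
  print(ang,px('side',tip+e)-a,px('side',tip-e)-a)
print([(x['p'],x['extent']) for x in r.cut_out('driver','side')])
E
```

```text
15.3333 [ 0.4867 -0.2572  0.2829] [-179.9641   -0.0371  -31.0621] [-1.0093  0.0972 -2.741 ] [-0.0136 -0.0502 -0.0281] 0.02392092267508351
[303.1842 255.4489]
59 [ 0.8385 -1.9162] [-0.8484  1.9384]
149 [-2.9711 -0.6208] [2.982  0.6228]
[(0.62, [299.4, 216.0, 308.6, 253.6]), (0.55, [334.0, 272.2, 374.3, 311.3])]
```

View pics/s3c.png

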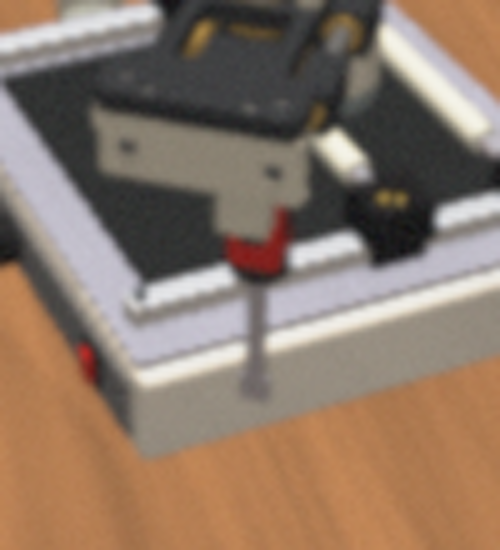

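Held driver in the side view, crop (256,398): its tip is about 6 px wide against 4 px for the shaft. The blade's width is therefore along the tool x (149° = yaw), and the grasp is sound at 23.9 mm. Next I go over the right screw with the blade at 57°.

Request:
{"name": "servo_tool", "arguments": {
  "targets": [
    {"dx": 2.2, "dy": 3.4, "dz": 0, "spin": 0.12, "grip": 0},
    {"dx": 4.5, "dy": 6.8, "dz": 0, "spin": 0.24, "grip": 0},
    {"dx": 6.7, "dy": 10.1, "dz": 0, "spin": 0.36, "grip": 0},
    {"dx": 9, "dy": 13.5, "dz": 0, "spin": 0.48, "grip": 0},
    {"dx": 11.2, "dy": 16.8, "dz": 0, "spin": 0.6, "grip": 0},
    {"dx": 13.5, "dy": 20.2, "dz": 0, "spin": 0.72, "grip": 0},
    {"dx": 13.5, "dy": 20.2, "dz": 0, "spin": 0.84, "grip": 0},
    {"dx": 13.5, "dy": 20.2, "dz": 0, "spin": 0.96, "grip": 0},
    {"dx": 13.5, "dy": 20.2, "dz": 0, "spin": 1.08, "grip": 0},
    {"dx": 13.5, "dy": 20.2, "dz": 0, "spin": 1.2, "grip": 0}
  ]
}}

```text
time_s: 16.27
tcp_pos: [0.6215, -0.0556, 0.2818]
eef_rot: [-180.0, 0.1, 38.1]
contact_force: [-0.5, 0.0, -1.0]
gripper_width: 0.0241
```

Request:
{"name": "servo_tool", "arguments": {
  "targets": [
    {"dx": 0, "dy": 0, "dz": 0, "spin": 0.12, "grip": 0},
    {"dx": 0, "dy": 0, "dz": 0, "spin": 0.24, "grip": 0},
    {"dx": 0, "dy": 0, "dz": -0.5, "spin": 0.336, "grip": 0},
    {"dx": 0, "dy": 0, "dz": -1, "spin": 0.336, "grip": 0},
    {"dx": 0, "dy": 0, "dz": -1.5, "spin": 0.336, "grip": 0},
    {"dx": 0, "dy": 0, "dz": -2, "spin": 0.336, "grip": 0},
    {"dx": 0, "dy": 0, "dz": -2.4, "spin": 0.336, "grip": 0},
    {"dx": 0, "dy": 0, "dz": -2.4, "spin": 0.336, "grip": 0},
    {"dx": 0, "dy": 0, "dz": -2.4, "spin": 0.336, "grip": 0},
    {"dx": 0, "dy": 0, "dz": -2.4, "spin": 0.336, "grip": 0}
  ]
}}

```text
time_s: 17.1
tcp_pos: [0.6217, -0.0558, 0.2588]
eef_rot: [180.0, -0.0, 57.0]
contact_force: [-0.7, 0.2, -1.3]
gripper_width: 0.0236
```

```bash
python3 - <<'E'
from h import *
np.set_printoptions(precision=4,suppress=True)
s=r.get_state();print(s['time_s'],s['tcp_pos'],s['eef_rot'],s['joints'],s['contact_force'],s['moment'])
k=r.get_calibration('wrist');im=r.capture('wrist');cv2.imwrite('pics/w7.png',im);np.save('k7.npy',k['extrinsics'])
print(px('wrist',[.6218,-.0551,.1265],k),px('wrist',s['tcp_pos']-[0,0,.108],k))
cv2.imwrite('pics/w7c.png',cv2.resize(im[120:260,190:370],None,fx=4,fy=4,interpolation=2))
E
```

```text
17.1 [ 0.6217 -0.0558  0.2588] [179.9828  -0.0015  56.9935] [ 12.7726  14.7509  -3.3209   0.0119 -71.9152 134.2172] [-0.6721  0.2206 -1.3013] [-0.1293 -0.1295 -0.0119]
[278.4552 201.0294] [278.9072 207.8874]
```

View pics/w7c.png

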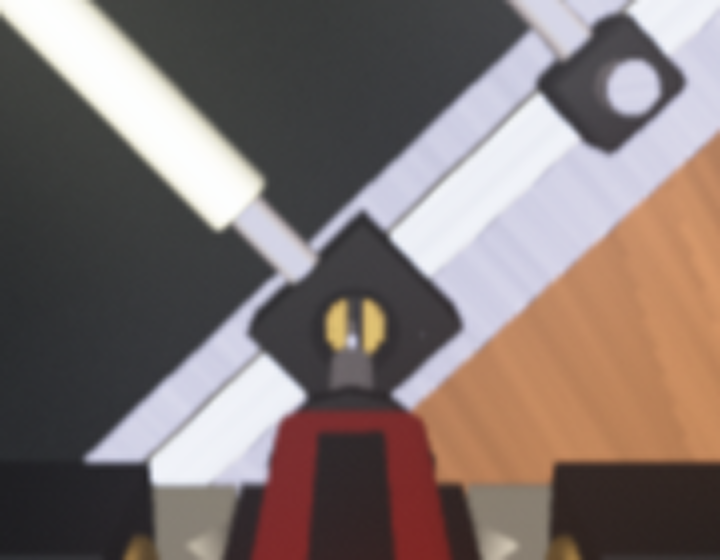

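Wrist close-up: slot and blade are parallel, the blade edge-on at crop (352,340) over the head at (355,327). Lateral error is under 1 mm. Lowering.

Request:
{"name": "servo_tool", "arguments": {
  "targets": [
    {"dx": 0, "dy": 0.05, "dz": -0.5, "spin": 0, "grip": 0},
    {"dx": 0, "dy": 0.05, "dz": -1, "spin": 0, "grip": 0},
    {"dx": 0, "dy": 0.05, "dz": -1.5, "spin": 0, "grip": 0},
    {"dx": 0, "dy": 0.05, "dz": -2, "spin": 0, "grip": 0},
    {"dx": 0, "dy": 0.05, "dz": -2.3, "spin": 0, "grip": 0},
    {"dx": 0, "dy": 0.05, "dz": -2.6, "spin": 0, "grip": 0},
    {"dx": 0, "dy": 0.05, "dz": -2.8, "spin": 0, "grip": 0},
    {"dx": 0, "dy": 0.05, "dz": -3, "spin": 0, "grip": 0},
    {"dx": 0, "dy": 0.05, "dz": -3.1, "spin": 0, "grip": 0},
    {"dx": 0, "dy": 0.05, "dz": -3.1, "spin": 0, "grip": 0}
  ]
}}

```text
time_s: 17.98
tcp_pos: [0.6217, -0.0554, 0.2284]
eef_rot: [180.0, -0.0, 57.0]
contact_force: [-0.9, 0.2, 2.4]
gripper_width: 0.0237
```

Request:
{"name": "servo_tool", "arguments": {
  "targets": [
    {"dx": 0, "dy": 0, "dz": -0.05, "spin": -0.12, "grip": 0},
    {"dx": 0, "dy": 0, "dz": -0.05, "spin": -0.24, "grip": 0},
    {"dx": 0, "dy": 0, "dz": -0.05, "spin": -0.36, "grip": 0},
    {"dx": 0, "dy": 0, "dz": -0.05, "spin": -0.48, "grip": 0},
    {"dx": 0, "dy": 0, "dz": -0.05, "spin": -0.6, "grip": 0},
    {"dx": 0, "dy": 0, "dz": -0.05, "spin": -0.72, "grip": 0},
    {"dx": 0, "dy": 0, "dz": -0.05, "spin": -0.84, "grip": 0},
    {"dx": 0, "dy": 0, "dz": -0.05, "spin": -0.96, "grip": 0},
    {"dx": 0, "dy": 0, "dz": -0.05, "spin": -1.05, "grip": 0},
    {"dx": 0, "dy": 0, "dz": -0.05, "spin": -1.05, "grip": 0}
  ],
  "squeeze": 55
}}

```text
time_s: 18.82
tcp_pos: [0.6224, -0.0557, 0.2283]
eef_rot: [180.0, -0.1, -3.4]
contact_force: [0.5, -1.2, 3.8]
gripper_width: 0.0237
```

```bash
cat > st.py <<'E'
from h import *
np.set_printoptions(precision=4,suppress=True)
s=r.get_state();print(s['time_s'],s['tcp_pos'],s['eef_rot'],s['joints'][5],s['contact_force'],s['moment'],s['gripper_width'])
E
python3 st.py
```

```text
18.8167 [ 0.6224 -0.0557  0.2283] [179.963   -0.1363  -3.3506] 73.81521611012337 [ 0.4957 -1.1763  3.83  ] [-0.9651 -0.2459  0.1255] 0.023688775279574265
```

Request:
{"name": "servo_tool", "arguments": {
  "targets": [
    {"dx": 0, "dy": 0, "dz": 0, "spin": -0.05, "grip": 0},
    {"dx": 0, "dy": 0, "dz": 0, "spin": -0.1, "grip": 0},
    {"dx": 0, "dy": 0, "dz": 0, "spin": -0.15, "grip": 0},
    {"dx": 0, "dy": 0, "dz": 0, "spin": -0.2, "grip": 0},
    {"dx": 0, "dy": 0, "dz": 0, "spin": -0.25, "grip": 0},
    {"dx": 0, "dy": 0, "dz": 0, "spin": -0.3, "grip": 0},
    {"dx": 0, "dy": 0, "dz": 0, "spin": -0.35, "grip": 0},
    {"dx": 0, "dy": 0, "dz": 0, "spin": -0.4, "grip": 0},
    {"dx": 0, "dy": 0, "dz": 0, "spin": -0.4, "grip": 0},
    {"dx": 0, "dy": 0, "dz": 0, "spin": -0.4, "grip": 0}
  ]
}}

```text
time_s: 19.65
tcp_pos: [0.6224, -0.0557, 0.2283]
eef_rot: [-180.0, -0.1, -25.8]
contact_force: [0.3, -2.8, 6.6]
gripper_width: 0.0234
```

```bash
python3 st.py
```

```text
19.65 [ 0.6224 -0.0557  0.2283] [-179.9812   -0.1398  -25.815 ] 51.350886511141326 [ 0.2916 -2.7663  6.5914] [-1.1332 -0.2556  0.1102] 0.0234088807318813
```

Still turning freely, with about 0.11 N·m of friction.

Request:
{"name": "servo_tool", "arguments": {
  "targets": [
    {"dx": 0, "dy": 0, "dz": 0, "spin": -0.04, "grip": 0},
    {"dx": 0, "dy": 0, "dz": 0, "spin": -0.08, "grip": 0},
    {"dx": 0, "dy": 0, "dz": 0, "spin": -0.12, "grip": 0},
    {"dx": 0, "dy": 0, "dz": 0, "spin": -0.16, "grip": 0},
    {"dx": 0, "dy": 0, "dz": 0, "spin": -0.2, "grip": 0},
    {"dx": 0, "dy": 0, "dz": 0, "spin": -0.24, "grip": 0},
    {"dx": 0, "dy": 0, "dz": 0, "spin": -0.28, "grip": 0},
    {"dx": 0, "dy": 0, "dz": 0, "spin": -0.3, "grip": 0},
    {"dx": 0, "dy": 0, "dz": 0, "spin": -0.3, "grip": 0},
    {"dx": 0, "dy": 0, "dz": 0, "spin": -0.3, "grip": 0}
  ]
}}

```text
time_s: 20.48
tcp_pos: [0.623, -0.0558, 0.2283]
eef_rot: [-179.9, -0.2, -43.0]
contact_force: [4.0, -4.8, 5.5]
gripper_width: 0.0236
```

```bash
python3 st.py
```

```text
20.4833 [ 0.623  -0.0558  0.2283] [-179.9077   -0.1754  -43.0333] 34.129757157790316 [ 4.0155 -4.835   5.5134] [-1.8795 -1.6284  0.1364] 0.023588657121643552
```

Request:
{"name": "servo_tool", "arguments": {
  "targets": [
    {"dx": 0, "dy": 0, "dz": 0, "spin": -0.03, "grip": 0},
    {"dx": 0, "dy": 0, "dz": 0, "spin": -0.06, "grip": 0},
    {"dx": 0, "dy": 0, "dz": 0, "spin": -0.09, "grip": 0},
    {"dx": 0, "dy": 0, "dz": 0, "spin": -0.12, "grip": 0},
    {"dx": 0, "dy": 0, "dz": 0, "spin": -0.15, "grip": 0},
    {"dx": 0, "dy": 0, "dz": 0, "spin": -0.15, "grip": 0},
    {"dx": 0, "dy": 0, "dz": 0, "spin": -0.15, "grip": 0},
    {"dx": 0, "dy": 0, "dz": 0, "spin": -0.15, "grip": 0},
    {"dx": 0, "dy": 0, "dz": 0, "spin": -0.15, "grip": 0},
    {"dx": 0, "dy": 0, "dz": 0, "spin": -0.15, "grip": 0}
  ]
}}

```text
time_s: 21.32
tcp_pos: [0.6233, -0.0555, 0.2282]
eef_rot: [-179.8, -0.2, -51.6]
contact_force: [4.4, -3.3, 4.8]
gripper_width: 0.0241
```

```bash
python3 st.py
```

```text
21.3167 [ 0.6233 -0.0555  0.2282] [-179.8443   -0.1665  -51.6325] 25.525705533645464 [ 4.436  -3.3269  4.7916] [-1.7396 -2.1215  0.3988] 0.024067777259441366
```

Request:
{"name": "servo_tool", "arguments": {
  "targets": [
    {"dx": 0, "dy": 0, "dz": 0, "spin": -0.03, "grip": 0},
    {"dx": 0, "dy": 0, "dz": 0, "spin": -0.06, "grip": 0},
    {"dx": 0, "dy": 0, "dz": 0, "spin": -0.08, "grip": 0},
    {"dx": 0, "dy": 0, "dz": 0, "spin": -0.08, "grip": 0},
    {"dx": 0, "dy": 0, "dz": 0, "spin": -0.08, "grip": 0},
    {"dx": 0, "dy": 0, "dz": 0, "spin": -0.08, "grip": 0},
    {"dx": 0, "dy": 0, "dz": 0, "spin": -0.08, "grip": 0},
    {"dx": 0, "dy": 0, "dz": 0, "spin": -0.08, "grip": 0},
    {"dx": 0, "dy": 0, "dz": 0, "spin": -0.08, "grip": 0},
    {"dx": 0, "dy": 0, "dz": 0, "spin": -0.08, "grip": 0}
  ]
}}

```text
time_s: 22.15
tcp_pos: [0.6233, -0.0556, 0.2281]
eef_rot: [-179.8, -0.2, -56.2]
contact_force: [4.7, -3.9, 3.6]
gripper_width: 0.0238
```

```bash
python3 st.py
```

```text
22.15 [ 0.6233 -0.0556  0.2281] [-179.8448   -0.1561  -56.2126] 20.947115853276504 [ 4.7109 -3.8615  3.5565] [-1.8049 -2.1749  0.5328] 0.023802045582968202
```

The moment climbs to 0.53 N·m with no further turn, so the right screw is at its stop. Relieve, lift and go to the left screw (slot 124° ≡ −56°).

Request:
{"name": "servo_tool", "arguments": {
  "targets": [
    {"dx": 0, "dy": 0, "dz": 0, "spin": 0.1, "grip": 0},
    {"dx": 0, "dy": 0, "dz": 0.2, "spin": 0.2, "grip": 0},
    {"dx": 0, "dy": 0, "dz": 1.5, "spin": 0.2, "grip": 0},
    {"dx": -0.2, "dy": 0, "dz": 4, "spin": 0.2, "grip": 0},
    {"dx": -1, "dy": 2, "dz": 5.5, "spin": 0.2, "grip": 0},
    {"dx": -2, "dy": 5.5, "dz": 6, "spin": 0.1, "grip": 0},
    {"dx": -3, "dy": 9.5, "dz": 6, "spin": 0, "grip": 0},
    {"dx": -4, "dy": 13.5, "dz": 6, "spin": 0, "grip": 0},
    {"dx": -4.6, "dy": 17.5, "dz": 6, "spin": 0, "grip": 0},
    {"dx": -5, "dy": 21, "dz": 6, "spin": 0, "grip": 0}
  ]
}}

```text
time_s: 22.98
tcp_pos: [0.5695, 0.1571, 0.2862]
eef_rot: [179.9, 0.1, -56.3]
contact_force: [0.8, -0.3, -2.1]
gripper_width: 0.0236
```

Request:
{"name": "servo_tool", "arguments": {
  "targets": [
    {"dx": -0.2, "dy": 3, "dz": 0, "spin": 0, "grip": 0},
    {"dx": -0.4, "dy": 5.5, "dz": 0, "spin": 0, "grip": 0},
    {"dx": -0.4, "dy": 6.5, "dz": 0, "spin": 0, "grip": 0},
    {"dx": -0.4, "dy": 6.5, "dz": -1, "spin": 0, "grip": 0},
    {"dx": -0.4, "dy": 6.5, "dz": -2, "spin": 0, "grip": 0},
    {"dx": -0.4, "dy": 6.5, "dz": -3, "spin": 0, "grip": 0},
    {"dx": -0.4, "dy": 6.5, "dz": -3, "spin": 0, "grip": 0},
    {"dx": -0.4, "dy": 6.5, "dz": -3, "spin": 0, "grip": 0},
    {"dx": -0.4, "dy": 6.5, "dz": -3, "spin": 0, "grip": 0},
    {"dx": -0.4, "dy": 6.5, "dz": -3, "spin": 0, "grip": 0}
  ]
}}

```text
time_s: 23.82
tcp_pos: [0.568, 0.2192, 0.2576]
eef_rot: [-180.0, -0.0, -56.5]
contact_force: [0.1, -0.6, -1.2]
gripper_width: 0.0238
```

```bash
python3 st.py; python3 - <<'E'
from h import *
s=r.get_state()
k=r.get_calibration('wrist');im=r.capture('wrist');cv2.imwrite('pics/w8.png',im)
print(px('wrist',[.5694,.22,.1265],k),px('wrist',s['tcp_pos']-[0,0,.108],k))
cv2.imwrite('pics/w8c.png',cv2.resize(im[120:260,190:370],None,fx=4,fy=4,interpolation=2))
E
```

```text
23.8167 [0.568  0.2192 0.2576] [-179.9545   -0.005   -56.4658] -5.943875444059058 [ 0.0833 -0.6058 -1.1993] [-0.0045 -0.0123  0.0491] 0.023754490810906893
[275.65077069 200.84015617] [277.25887933 206.82601092]
```

View pics/w8c.png

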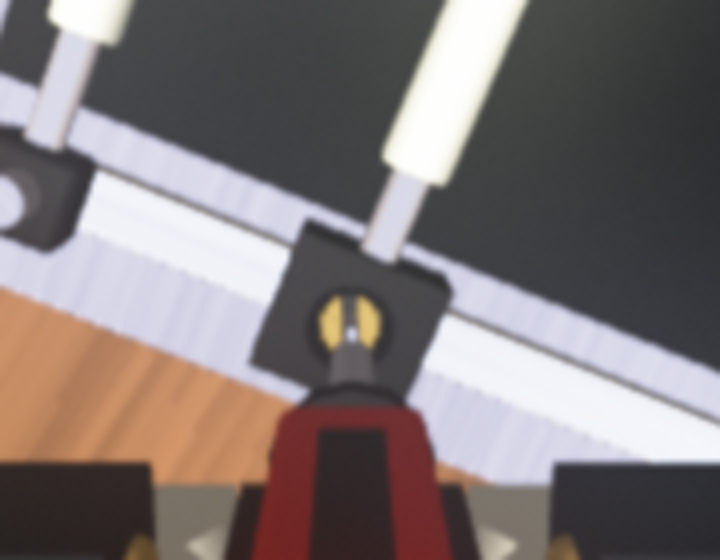

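Left screw at crop (351,323), slot vertical in the image, blade directly over it at (351,335). Lowering, then turning.

Request:
{"name": "servo_tool", "arguments": {
  "targets": [
    {"dx": 0, "dy": 0, "dz": -0.5, "spin": 0, "grip": 0},
    {"dx": 0, "dy": 0, "dz": -1, "spin": 0, "grip": 0},
    {"dx": 0, "dy": 0, "dz": -1.5, "spin": 0, "grip": 0},
    {"dx": 0, "dy": 0, "dz": -2, "spin": 0, "grip": 0},
    {"dx": 0, "dy": 0, "dz": -2.3, "spin": 0, "grip": 0},
    {"dx": 0, "dy": 0, "dz": -2.6, "spin": 0, "grip": 0},
    {"dx": 0, "dy": 0, "dz": -2.8, "spin": 0, "grip": 0},
    {"dx": 0, "dy": 0, "dz": -2.95, "spin": 0, "grip": 0},
    {"dx": 0, "dy": 0, "dz": -3, "spin": 0, "grip": 0},
    {"dx": 0, "dy": 0, "dz": -3, "spin": 0, "grip": 0}
  ]
}}

```text
time_s: 24.7
tcp_pos: [0.5676, 0.2197, 0.2283]
eef_rot: [-180.0, -0.0, -56.4]
contact_force: [-3.6, -1.4, 7.0]
gripper_width: 0.0234
```

Request:
{"name": "servo_tool", "arguments": {
  "targets": [
    {"dx": 0, "dy": 0, "dz": 0, "spin": -0.12, "grip": 0},
    {"dx": 0, "dy": 0, "dz": 0, "spin": -0.24, "grip": 0},
    {"dx": 0, "dy": 0, "dz": 0, "spin": -0.36, "grip": 0},
    {"dx": 0, "dy": 0, "dz": 0, "spin": -0.48, "grip": 0},
    {"dx": 0, "dy": 0, "dz": 0, "spin": -0.6, "grip": 0},
    {"dx": 0, "dy": 0, "dz": 0, "spin": -0.7, "grip": 0},
    {"dx": 0, "dy": 0, "dz": 0, "spin": -0.8, "grip": 0},
    {"dx": 0, "dy": 0, "dz": 0, "spin": -0.9, "grip": 0},
    {"dx": 0, "dy": 0, "dz": 0, "spin": -1.0, "grip": 0},
    {"dx": 0, "dy": 0, "dz": 0, "spin": -1.0, "grip": 0}
  ]
}}

```text
time_s: 25.53
tcp_pos: [0.5691, 0.2201, 0.2285]
eef_rot: [-179.8, 0.1, -113.9]
contact_force: [2.8, -0.2, 2.9]
gripper_width: 0.0237
```

```bash
python3 st.py
```

```text
25.5333 [0.5691 0.2201 0.2285] [-179.8297    0.1391 -113.9459] -63.5025786715388 [ 2.7938 -0.2442  2.8554] [-0.2296 -1.6041  0.1486] 0.023737290589605234
```

Request:
{"name": "servo_tool", "arguments": {
  "targets": [
    {"dx": 0, "dy": 0, "dz": -0.02, "spin": -0.05, "grip": 0},
    {"dx": 0, "dy": 0, "dz": -0.02, "spin": -0.1, "grip": 0},
    {"dx": 0, "dy": 0, "dz": -0.02, "spin": -0.15, "grip": 0},
    {"dx": 0, "dy": 0, "dz": -0.02, "spin": -0.2, "grip": 0},
    {"dx": 0, "dy": 0, "dz": -0.02, "spin": -0.25, "grip": 0},
    {"dx": 0, "dy": 0, "dz": -0.02, "spin": -0.3, "grip": 0},
    {"dx": 0, "dy": 0, "dz": -0.02, "spin": -0.3, "grip": 0},
    {"dx": 0, "dy": 0, "dz": -0.02, "spin": -0.3, "grip": 0},
    {"dx": 0, "dy": 0, "dz": -0.02, "spin": -0.3, "grip": 0},
    {"dx": 0, "dy": 0, "dz": -0.02, "spin": -0.3, "grip": 0}
  ]
}}

```text
time_s: 26.37
tcp_pos: [0.5693, 0.2199, 0.2284]
eef_rot: [-179.9, 0.2, -130.6]
contact_force: [5.8, -2.1, 5.4]
gripper_width: 0.0237
```

```bash
python3 st.py
```

```text
26.3667 [0.5693 0.2199 0.2284] [-179.856     0.1807 -130.636 ] -80.19222033335913 [ 5.7723 -2.1488  5.3551] [-0.9289 -2.5166  0.081 ] 0.023666392711164465
```

Request:
{"name": "servo_tool", "arguments": {
  "targets": [
    {"dx": 0, "dy": 0, "dz": 0, "spin": -0.04, "grip": 0},
    {"dx": 0, "dy": 0, "dz": 0, "spin": -0.08, "grip": 0},
    {"dx": 0, "dy": 0, "dz": 0, "spin": -0.12, "grip": 0},
    {"dx": 0, "dy": 0, "dz": 0, "spin": -0.16, "grip": 0},
    {"dx": 0, "dy": 0, "dz": 0, "spin": -0.2, "grip": 0},
    {"dx": 0, "dy": 0, "dz": 0, "spin": -0.24, "grip": 0},
    {"dx": 0, "dy": 0, "dz": 0, "spin": -0.25, "grip": 0},
    {"dx": 0, "dy": 0, "dz": 0, "spin": -0.25, "grip": 0},
    {"dx": 0, "dy": 0, "dz": 0, "spin": -0.25, "grip": 0},
    {"dx": 0, "dy": 0, "dz": 0, "spin": -0.25, "grip": 0}
  ]
}}

```text
time_s: 27.2
tcp_pos: [0.5694, 0.2197, 0.2284]
eef_rot: [-179.9, 0.2, -145.0]
contact_force: [6.4, -2.7, 4.8]
gripper_width: 0.0234
```

```bash
python3 st.py
```

```text
27.2 [0.5694 0.2197 0.2284] [-179.8843    0.2073 -144.9619] -94.5149585873102 [ 6.3946 -2.6599  4.7532] [-1.2467 -2.9221  0.1639] 0.023405505140869847
```

Request:
{"name": "servo_tool", "arguments": {
  "targets": [
    {"dx": 0.05, "dy": -0.02, "dz": 0, "spin": -0.04, "grip": 0},
    {"dx": 0.05, "dy": -0.02, "dz": 0, "spin": -0.08, "grip": 0},
    {"dx": 0.05, "dy": -0.02, "dz": 0, "spin": -0.12, "grip": 0},
    {"dx": 0.05, "dy": -0.02, "dz": 0, "spin": -0.16, "grip": 0},
    {"dx": 0.05, "dy": -0.02, "dz": 0, "spin": -0.2, "grip": 0},
    {"dx": 0.05, "dy": -0.02, "dz": 0, "spin": -0.2, "grip": 0},
    {"dx": 0.05, "dy": -0.02, "dz": 0, "spin": -0.2, "grip": 0},
    {"dx": 0.05, "dy": -0.02, "dz": 0, "spin": -0.2, "grip": 0},
    {"dx": 0.05, "dy": -0.02, "dz": 0, "spin": -0.2, "grip": 0},
    {"dx": 0.05, "dy": -0.02, "dz": 0, "spin": -0.2, "grip": 0}
  ]
}}

```text
time_s: 28.03
tcp_pos: [0.5696, 0.2194, 0.2284]
eef_rot: [-179.9, 0.2, -156.4]
contact_force: [4.7, -3.0, 5.6]
gripper_width: 0.0235
```

```bash
python3 st.py
```

```text
28.0333 [0.5696 0.2194 0.2284] [-179.9349    0.1922 -156.4204] -105.92561572454747 [ 4.6812 -3.0069  5.6373] [-1.221  -2.4103  0.1459] 0.02347671340602491
```

Request:
{"name": "servo_tool", "arguments": {
  "targets": [
    {"dx": 0, "dy": 0, "dz": 0, "spin": -0.04, "grip": 0},
    {"dx": 0, "dy": 0, "dz": 0, "spin": -0.08, "grip": 0},
    {"dx": 0, "dy": 0, "dz": 0, "spin": -0.12, "grip": 0},
    {"dx": 0, "dy": 0, "dz": 0, "spin": -0.16, "grip": 0},
    {"dx": 0, "dy": 0, "dz": 0, "spin": -0.2, "grip": 0},
    {"dx": 0, "dy": 0, "dz": 0, "spin": -0.2, "grip": 0},
    {"dx": 0, "dy": 0, "dz": 0, "spin": -0.2, "grip": 0},
    {"dx": 0, "dy": 0, "dz": 0, "spin": -0.2, "grip": 0},
    {"dx": 0, "dy": 0, "dz": 0, "spin": -0.2, "grip": 0},
    {"dx": 0, "dy": 0, "dz": 0, "spin": -0.2, "grip": 0}
  ]
}}

```text
time_s: 28.87
tcp_pos: [0.5697, 0.2192, 0.2284]
eef_rot: [-179.9, 0.2, -167.9]
contact_force: [5.9, -2.6, 6.1]
gripper_width: 0.024
```

```bash
python3 st.py
```

```text
28.8667 [0.5697 0.2192 0.2284] [-179.9493    0.199  -167.8715] -117.37788437683844 [ 5.8549 -2.5891  6.1217] [-1.5794 -2.5637  0.1829] 0.023976445162494628
```

Request:
{"name": "servo_tool", "arguments": {
  "targets": [
    {"dx": 0, "dy": 0, "dz": 0, "spin": -0.04, "grip": 0},
    {"dx": 0, "dy": 0, "dz": 0, "spin": -0.08, "grip": 0},
    {"dx": 0, "dy": 0, "dz": 0, "spin": -0.12, "grip": 0},
    {"dx": 0, "dy": 0, "dz": 0, "spin": -0.16, "grip": 0},
    {"dx": 0, "dy": 0, "dz": 0, "spin": -0.16, "grip": 0},
    {"dx": 0, "dy": 0, "dz": 0, "spin": -0.16, "grip": 0},
    {"dx": 0, "dy": 0, "dz": 0, "spin": -0.16, "grip": 0},
    {"dx": 0, "dy": 0, "dz": 0, "spin": -0.16, "grip": 0},
    {"dx": 0, "dy": 0, "dz": 0, "spin": -0.16, "grip": 0},
    {"dx": 0, "dy": 0, "dz": 0, "spin": -0.16, "grip": 0}
  ]
}}

```text
time_s: 29.7
tcp_pos: [0.5692, 0.2188, 0.2282]
eef_rot: [-179.9, 0.1, -177.0]
contact_force: [4.8, -4.0, 5.8]
gripper_width: 0.0235
```

```bash
python3 st.py
```

```text
29.7 [0.5692 0.2188 0.2282] [-179.9354    0.1362 -177.0472] -126.5460569121329 [ 4.8274 -4.039   5.8286] [-1.9738 -1.9382  0.1807] 0.023529433108484897
```

Request:
{"name": "servo_tool", "arguments": {
  "targets": [
    {"dx": 0, "dy": 0, "dz": 0, "spin": -0.04, "grip": 0},
    {"dx": 0, "dy": 0, "dz": 0, "spin": -0.08, "grip": 0},
    {"dx": 0, "dy": 0, "dz": 0, "spin": -0.12, "grip": 0},
    {"dx": 0, "dy": 0, "dz": 0, "spin": -0.15, "grip": 0},
    {"dx": 0, "dy": 0, "dz": 0, "spin": -0.15, "grip": 0},
    {"dx": 0, "dy": 0, "dz": 0, "spin": -0.15, "grip": 0},
    {"dx": 0, "dy": 0, "dz": 0, "spin": -0.15, "grip": 0},
    {"dx": 0, "dy": 0, "dz": 0, "spin": -0.15, "grip": 0},
    {"dx": 0, "dy": 0, "dz": 0, "spin": -0.15, "grip": 0},
    {"dx": 0, "dy": 0, "dz": 0, "spin": -0.15, "grip": 0}
  ]
}}

```text
time_s: 30.53
tcp_pos: [0.569, 0.2185, 0.2281]
eef_rot: [-179.9, 0.1, 174.4]
contact_force: [3.6, -4.2, 6.2]
gripper_width: 0.024
```

```bash
python3 st.py; python3 - <<'E'
from h import *
im=r.capture('wrist');cv2.imwrite('pics/w9.png',im)
cv2.imwrite('pics/w9c.png',cv2.resize(im[150:260,210:350],None,fx=5,fy=5,interpolation=2))
E
```

```text
30.5333 [0.569  0.2185 0.2281] [-179.9234    0.1281  174.367 ] -135.13227189058983 [ 3.6327 -4.1885  6.1761] [-2.3558 -1.9474  0.2912] 0.023976765922328443
```

View pics/w9c.png

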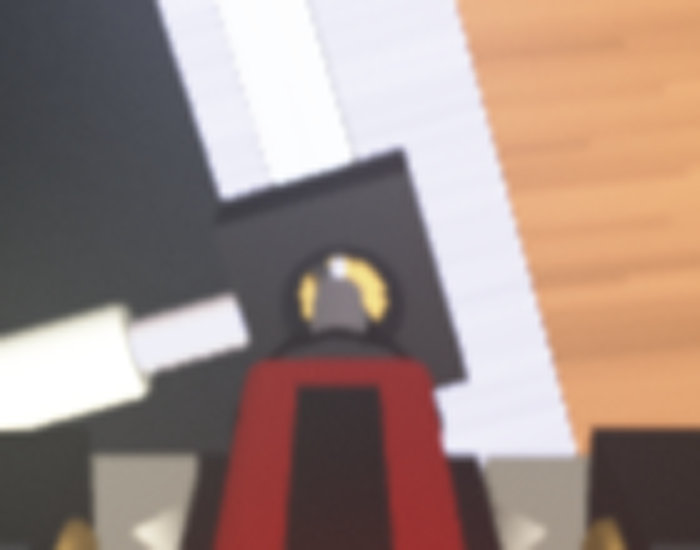

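View: the blade is in the slot, and the slot's dark end at (322,270) lags the blade slightly, as it should when driving clockwise. The moment is rising, so I'll confirm with a little more turn.

Request:
{"name": "servo_tool", "arguments": {
  "targets": [
    {"dx": 0, "dy": 0, "dz": 0, "spin": -0.04, "grip": 0},
    {"dx": 0, "dy": 0, "dz": 0, "spin": -0.08, "grip": 0},
    {"dx": 0, "dy": 0, "dz": 0, "spin": -0.12, "grip": 0},
    {"dx": 0, "dy": 0, "dz": 0, "spin": -0.15, "grip": 0},
    {"dx": 0, "dy": 0, "dz": 0, "spin": -0.15, "grip": 0},
    {"dx": 0, "dy": 0, "dz": 0, "spin": -0.15, "grip": 0},
    {"dx": 0, "dy": 0, "dz": 0, "spin": -0.15, "grip": 0},
    {"dx": 0, "dy": 0, "dz": 0, "spin": -0.15, "grip": 0},
    {"dx": 0, "dy": 0, "dz": 0, "spin": -0.15, "grip": 0},
    {"dx": 0, "dy": 0, "dz": 0, "spin": -0.15, "grip": 0}
  ]
}}

```text
time_s: 31.42
tcp_pos: [0.569, 0.2182, 0.2281]
eef_rot: [-179.9, 0.1, 165.8]
contact_force: [3.4, -6.1, 5.6]
gripper_width: 0.0237
```

```bash
python3 st.py
```

```text
31.4167 [0.569  0.2182 0.2281] [-179.9072    0.1357  165.801 ] -143.70445728660087 [ 3.4062 -6.0556  5.5993] [-2.725  -2.0526  0.6118] 0.02366904655152506
```

Moment 0.61 N·m, so the left screw is at its stop too. Relieve, lift and carry the driver back to the stand.

Request:
{"name": "servo_tool", "arguments": {
  "targets": [
    {"dx": 0, "dy": 0, "dz": 0, "spin": 0.12, "grip": 0},
    {"dx": 0, "dy": 0, "dz": 0, "spin": 0.24, "grip": 0},
    {"dx": 0, "dy": 0, "dz": 1.5, "spin": 0.3, "grip": 0},
    {"dx": 0, "dy": 0, "dz": 4.5, "spin": 0.3, "grip": 0},
    {"dx": -1, "dy": -1, "dz": 7, "spin": 0.42, "grip": 0},
    {"dx": -2, "dy": -4, "dz": 8, "spin": 0.54, "grip": 0},
    {"dx": -3, "dy": -7.5, "dz": 8, "spin": 0.66, "grip": 0},
    {"dx": -4, "dy": -11, "dz": 8, "spin": 0.78, "grip": 0},
    {"dx": -5, "dy": -14.5, "dz": 8, "spin": 0.9, "grip": 0},
    {"dx": -6, "dy": -18, "dz": 8, "spin": 1.02, "grip": 0}
  ]
}}

```text
time_s: 32.25
tcp_pos: [0.5062, 0.0384, 0.3061]
eef_rot: [179.9, -0.1, -135.5]
contact_force: [0.0, -0.9, -0.9]
gripper_width: 0.0238
```

Request:
{"name": "servo_tool", "arguments": {
  "targets": [
    {"dx": -0.5, "dy": -3.5, "dz": 0, "spin": 0.12, "grip": 0},
    {"dx": -1, "dy": -7, "dz": 0, "spin": 0.24, "grip": 0},
    {"dx": -1.5, "dy": -10.5, "dz": 0, "spin": 0.36, "grip": 0},
    {"dx": -2, "dy": -14, "dz": 0, "spin": 0.48, "grip": 0},
    {"dx": -2.5, "dy": -17.5, "dz": 0, "spin": 0.6, "grip": 0},
    {"dx": -3, "dy": -21, "dz": 0, "spin": 0.72, "grip": 0},
    {"dx": -3.5, "dy": -24.5, "dz": 0, "spin": 0.84, "grip": 0},
    {"dx": -4, "dy": -28, "dz": 0, "spin": 0.96, "grip": 0},
    {"dx": -4.5, "dy": -31.5, "dz": 0, "spin": 1.08, "grip": 0},
    {"dx": -5.2, "dy": -35.5, "dz": 0, "spin": 1.2, "grip": 0}
  ]
}}

```text
time_s: 33.08
tcp_pos: [0.4566, -0.3081, 0.306]
eef_rot: [180.0, 0.1, -70.6]
contact_force: [2.6, 0.4, -0.4]
gripper_width: 0.0236
```

Request:
{"name": "servo_tool", "arguments": {
  "targets": [
    {"dx": 0, "dy": 0, "dz": 0, "spin": 0.12, "grip": 0},
    {"dx": 0, "dy": 0, "dz": 0, "spin": 0.24, "grip": 0},
    {"dx": 0, "dy": 0, "dz": 0, "spin": 0.36, "grip": 0},
    {"dx": 0, "dy": 0, "dz": 0, "spin": 0.48, "grip": 0},
    {"dx": 0, "dy": 0, "dz": 0, "spin": 0.6, "grip": 0},
    {"dx": 0, "dy": 0, "dz": 0, "spin": 0.63, "grip": 0},
    {"dx": 0, "dy": 0, "dz": 0, "spin": 0.63, "grip": 0},
    {"dx": 0, "dy": 0, "dz": 0, "spin": 0.63, "grip": 0},
    {"dx": 0, "dy": 0, "dz": 0, "spin": 0.63, "grip": 0},
    {"dx": 0, "dy": 0, "dz": 0, "spin": 0.63, "grip": 0}
  ]
}}

```text
time_s: 33.92
tcp_pos: [0.4575, -0.3072, 0.3066]
eef_rot: [-180.0, 0.0, -35.1]
contact_force: [0.5, -0.2, -0.7]
gripper_width: 0.0233
```

```bash
python3 st.py; python3 - <<'E'
from h import *
s=r.get_state()
k=r.get_calibration('wrist');im=r.capture('wrist');cv2.imwrite('pics/w10.png',im)
print(px('wrist',[.4568,-.3175,.085],k),px('wrist',s['tcp_pos']-[0,0,.108],k))
h=cv2.cvtColor(im,cv2.COLOR_BGR2HSV);m=((h[...,2]<70)).astype(np.uint8);m[:150]=0;m[225:]=0;m[:,:230]=0;m[:,340:]=0
n,l,st,ce=cv2.connectedComponentsWithStats(m)
for i in range(1,n):
  if st[i,4]>25: print(st[i],ce[i],atz('wrist',ce[i],.085,k))
t=r.capture('top');cv2.imwrite('pics/t4.png',t)
c=r.get_calibration('top')
for n,p in (('R',[.6225,-.0557,.1265]),('L',[.569,.219,.1265])):
  q=px('top',p); print(n,q,screw(t,c,q,w=8))
for n in('bottle','sleeve','stop_bar'): print(n,[(x['p'],x['extent']) for x in r.cut_out(n,'top')][:2])
E
```

```text
33.9167 [ 0.4575 -0.3072  0.3066] [-179.9925    0.0401  -35.0609] 68.46806090118379 [ 0.4723 -0.1835 -0.6907] [-0.0147 -0.0374  0.0061] 0.02331644845235986
[284.44061333 180.25356215] [277.60321716 206.65774811]
R [300.46861832 150.16505735] (array([ 0.62173507, -0.0571341 ,  0.1265    ]), array([ 0.62189912, -0.05781496]), 3.2650656700134277, np.float64(174.5835876369824), array([0.00125715, 0.0035081 ]))
L [178.43534338 172.10410415] (array([0.5684268 , 0.21786257, 0.1265    ]), array([0.56889779, 0.21765234]), 3.3580031394958496, np.float64(36.1891814472653), array([0.00096124, 0.0038228 ]))
bottle [(0.85, [209.5, 126.6, 247.1, 161.5])]
sleeve [(0.89, [199.5, 149.9, 284.2, 174.8])]
stop_bar [(0.7, [160.0, 96.6, 329.2, 252.3])]
```

The top view's slot angles, if reliable, give the amount of turn. I'll test the method on the first top picture, where the slots are known to be at 57° and 124°.

```bash
python3 - <<'E'
from h import *
c=r.get_calibration('top');k=r.get_calibration('wrist')
t=cv2.imread('pics/top0.png')
for p in ([.5358,-.0735,.1265],[.483,.202,.1265]): print(screw(t,c,px('top',p),w=8)[2:])
t=cv2.imread('pics/t3.png')
for p in ([.6225,-.0567,.1265],[.569,.219,.1265]): print('t3',screw(t,c,px('top',p),w=8)[2:])
t=cv2.imread('pics/t4.png')
A=[]
for f in('top0','t4'):
  t=cv2.imread(f'pics/{f}.png')
  for p in (([.5358,-.0735,.1265],[.483,.202,.1265]) if f=='top0' else ([.6225,-.0567,.1265],[.569,.219,.1265])):
    u,v=px('top',p).round().astype(int);A.append(cv2.resize(t[v-9:v+10,u-9:u+10],(380,280),interpolation=2))
cv2.imwrite('pics/scr.png',np.vstack([np.hstack(A[:2]),np.hstack(A[2:])]))
E
```

```text
(3.2842013835906982, np.float64(58.70246701567021), array([0.00113828, 0.00332413]))
(3.3542017936706543, np.float64(124.36670515072154), array([0.00117808, 0.00352966]))
t3 (3.1623775959014893, np.float64(57.62033706365362), array([0.00122131, 0.00330013]))
t3 (3.4242396354675293, np.float64(129.29820573282024), array([0.00090701, 0.00372433]))
```

The slot measurement is reliable to about 5°. Right turned 62° (1.09 rad) and left about 88–90° (1.55 rad). With a constant slot play of about 0.7 rad, both agree with where the torque started to climb (1.79 and 2.25 rad of driver turn). That implies starts of about 0.91 and 0.45, both inside 0.3–1.0, so both screws are at their stops. Now I insert the driver.

Request:
{"name": "servo_tool", "arguments": {
  "targets": [
    {"dx": -0.08, "dy": -0.5, "dz": 0, "spin": 0.07, "grip": 0},
    {"dx": -0.08, "dy": -1.05, "dz": 0, "spin": 0.07, "grip": 0},
    {"dx": -0.08, "dy": -1.05, "dz": -2.5, "spin": 0.07, "grip": 0},
    {"dx": -0.08, "dy": -1.05, "dz": -5, "spin": 0.07, "grip": 0},
    {"dx": -0.08, "dy": -1.05, "dz": -7.5, "spin": 0.07, "grip": 0},
    {"dx": -0.08, "dy": -1.05, "dz": -9.5, "spin": 0.07, "grip": 0},
    {"dx": -0.08, "dy": -1.05, "dz": -10, "spin": 0.07, "grip": 0},
    {"dx": -0.08, "dy": -1.05, "dz": -10, "spin": 0.07, "grip": 0},
    {"dx": -0.08, "dy": -1.05, "dz": -10, "spin": 0.07, "grip": 0},
    {"dx": -0.08, "dy": -1.05, "dz": -10, "spin": 0.07, "grip": 0}
  ]
}}

```text
time_s: 35.0
tcp_pos: [0.4578, -0.3184, 0.2085]
eef_rot: [-180.0, -0.1, -31.1]
contact_force: [-0.2, 0.1, -0.8]
gripper_width: 0.0239
```

Request:
{"name": "servo_tool", "arguments": {
  "targets": [
    {"dx": 0, "dy": 0, "dz": -0.8, "spin": 0, "grip": 0},
    {"dx": 0, "dy": 0, "dz": -1.5, "spin": 0, "grip": 0},
    {"dx": 0, "dy": 0, "dz": -2, "spin": 0, "grip": 0},
    {"dx": 0, "dy": 0, "dz": -2.5, "spin": 0, "grip": 0},
    {"dx": 0, "dy": 0, "dz": -3, "spin": 0, "grip": 0},
    {"dx": 0, "dy": 0, "dz": -3.5, "spin": 0, "grip": 0},
    {"dx": 0, "dy": 0, "dz": -4, "spin": 0, "grip": 0},
    {"dx": 0, "dy": 0, "dz": -4, "spin": 0, "grip": 0},
    {"dx": 0, "dy": 0, "dz": -4, "spin": 0, "grip": 0},
    {"dx": 0, "dy": 0, "dz": -4, "spin": 0, "grip": 0}
  ]
}}

```text
time_s: 35.83
tcp_pos: [0.457, -0.318, 0.1671]
eef_rot: [180.0, -0.0, -31.0]
contact_force: [0.4, 0.6, -1.6]
gripper_width: 0.024
```

Request:
{"name": "servo_tool", "arguments": {
  "targets": [
    {"dx": 0, "dy": 0, "dz": -1, "spin": 0, "grip": 0},
    {"dx": 0, "dy": 0, "dz": -2, "spin": 0, "grip": 0},
    {"dx": 0, "dy": 0, "dz": -3, "spin": 0, "grip": 0},
    {"dx": 0, "dy": 0, "dz": -3.8, "spin": 0, "grip": 0},
    {"dx": 0, "dy": 0, "dz": -4.4, "spin": 0, "grip": 0},
    {"dx": 0, "dy": 0, "dz": -4.7, "spin": 0, "grip": 0},
    {"dx": 0, "dy": 0, "dz": -4.9, "spin": 0, "grip": 0},
    {"dx": 0, "dy": 0, "dz": -4.9, "spin": 0, "grip": 0},
    {"dx": 0, "dy": 0, "dz": -4.9, "spin": 0, "grip": 0},
    {"dx": 0, "dy": 0, "dz": -4.9, "spin": 0, "grip": 0}
  ]
}}

```text
time_s: 36.67
tcp_pos: [0.4564, -0.3178, 0.1183]
eef_rot: [180.0, 0.0, -31.0]
contact_force: [-3.2, 2.6, 5.7]
gripper_width: 0.0238
```

Request:
{"name": "servo_tool", "arguments": {
  "targets": [
    {"dx": 0, "dy": 0, "dz": 0, "spin": 0, "grip": 35},
    {"dx": 0, "dy": 0, "dz": 0, "spin": 0, "grip": 45},
    {"dx": 0, "dy": 0, "dz": 0, "spin": 0, "grip": 60},
    {"dx": 0, "dy": 0, "dz": 0, "spin": 0, "grip": 75},
    {"dx": 0, "dy": 0, "dz": 0, "spin": 0, "grip": 90},
    {"dx": 0, "dy": 0, "dz": 0, "spin": 0, "grip": 90},
    {"dx": 0, "dy": 0, "dz": 0, "spin": 0, "grip": 90},
    {"dx": 0, "dy": 0, "dz": 0, "spin": 0, "grip": 90},
    {"dx": 0, "dy": 0, "dz": 0, "spin": 0, "grip": 90},
    {"dx": 0, "dy": 0, "dz": 0, "spin": 0, "grip": 90}
  ]
}}

```text
time_s: 37.5
tcp_pos: [0.4569, -0.3179, 0.1179]
eef_rot: [180.0, 0.0, -31.0]
contact_force: [-0.4, -1.1, 0.5]
gripper_width: 0.0781
```

Released. Rise straight up, then back to the earlier viewing pose for a check.

Request:
{"name": "servo_tool", "arguments": {
  "targets": [
    {"dx": 0, "dy": 0, "dz": 2, "spin": 0, "grip": 90},
    {"dx": 0, "dy": 0, "dz": 5, "spin": 0, "grip": 90},
    {"dx": 0, "dy": 0, "dz": 9, "spin": 0, "grip": 90},
    {"dx": 0, "dy": 0, "dz": 13, "spin": 0, "grip": 90},
    {"dx": -1, "dy": 0, "dz": 16, "spin": 0.12, "grip": 90},
    {"dx": -3, "dy": 0, "dz": 16, "spin": 0.24, "grip": 90},
    {"dx": -5, "dy": 0, "dz": 16, "spin": 0.36, "grip": 90},
    {"dx": -5.2, "dy": -0.2, "dz": 16, "spin": 0.48, "grip": 90},
    {"dx": -5.2, "dy": -0.2, "dz": 16, "spin": 0.6, "grip": 90},
    {"dx": -5.2, "dy": -0.2, "dz": 16, "spin": 0.73, "grip": 90}
  ]
}}

```text
time_s: 38.33
tcp_pos: [0.4044, -0.32, 0.2783]
eef_rot: [180.0, -0.0, 10.8]
contact_force: [0.5, 0.0, -0.0]
gripper_width: 0.0787
```

```bash
python3 st.py; python3 - <<'E'
from h import *
np.set_printoptions(precision=4,suppress=True)
k=r.get_calibration('wrist');im=r.capture('wrist');cv2.imwrite('pics/w11.png',im)
h=cv2.cvtColor(im,cv2.COLOR_BGR2HSV);u0,v0=px('wrist',[.457,-.317,.175],k).astype(int);roi=np.zeros(im.shape[:2],bool);roi[v0-30:v0+30,u0-30:u0+30]=1
m=(roi&((h[...,0]<8)|(h[...,0]>172))&(h[...,1]>150)&(h[...,2]>150)).astype(np.uint8)
cs,_=cv2.findContours(m,0,cv2.CHAIN_APPROX_NONE);q=max(cs,key=len)[:,0].astype(float)
print('driver top',cv2.minAreaRect((np.array([atz('',p,.175,k)[:2] for p in q])*1000).astype(np.float32)))
t=r.capture('top');cv2.imwrite('pics/t5.png',t);c=r.get_calibration('top')
for n,p in (('R',[.6225,-.0567,.1265]),('L',[.569,.219,.1265])): o=screw(t,c,px('top',p),w=8);print(n,o[0],o[3])
T0=cv2.imread('pics/top0.png')
for n in('bottle','wash_bottle','jug','beaker','brown_bottle','driver'): print(n,[(round(x['p'],2),x['extent']) for x in r.cut_out(n,'top')][:2])
hs=cv2.cvtColor(t,cv2.COLOR_BGR2HSV)[110:170,190:260]
m=((hs[...,0]>95)&(hs[...,0]<130)&(hs[...,1]>150)).astype(np.uint8);n,l,st,ce=cv2.connectedComponentsWithStats(m);i=1+st[1:,4].argmax();cap=atz('top',ce[i]+[190,110],.205,c)
S=np.array([.6217,-.0571]);L=np.array([.5684,.2179]);mid=(S+L)/2;rel=cap[:2]-mid
print('cap',cap,'rel sleeve x,y',rel@[.982,.187],rel@[-.187,.982])
side=r.capture('side');cv2.imwrite('pics/s5.png',side)
print('driver side',[(round(x['p'],2),x['extent']) for x in r.cut_out('driver','side')][:3], px('side',[.457,-.3175,.175]),px('side',[.457,-.3175,.085]))
E
```

```text
38.3333 [ 0.4044 -0.32    0.2783] [179.9791  -0.0464  10.8039] 117.32328982211166 [ 0.503   0.0188 -0.0275] [-0.0332 -0.0676  0.039 ] 0.07871805751125605
driver top ((455.5032958984375, -316.4119873046875), (23.59393882751465, 22.942062377929688), 59.81732177734375)
R [ 0.6206 -0.0569  0.1265] 166.57044199418291
L [0.5684 0.2179 0.1265] 36.15761950561489
bottle [(0.87, [212.1, 124.5, 245.7, 159.9])]
wash_bottle [(0.67, [170.6, 141.3, 311.7, 183.1]), (0.6, [404.3, 102.5, 432.7, 124.3])]
jug [(0.66, [78.3, 103.0, 134.9, 156.3])]
beaker [(0.98, [101.7, 175.1, 132.9, 202.4])]
brown_bottle [(0.88, [81.1, 217.1, 129.7, 253.8]), (0.49, [169.7, 160.1, 190.0, 186.2])]
driver [(0.64, [349.4, 135.6, 364.8, 148.9])]
cap [0.6325 0.1078 0.205 ] rel sleeve x,y 0.04189224405075453 0.01990848205069451
driver side [(0.83, [288.8, 275.6, 305.2, 310.1]), (0.57, [336.8, 271.2, 376.5, 311.9])] [297.1338 275.4909] [296.4126 304.4719]
```

```bash
python3 -c "
from plant import r
print(r.close_job())"
```

```text
the job is handed in; nothing more can be done
None
```

The bottle is held between the bars, both screws are tightened to their stops, and the driver is back in its hole. I handed the job in at about 38 s of the 72 s allowed; no verdict is reported.

**What I did:**
- **Bar:** I pushed it by its right clamp block until the force just started to rise. The most I saw on the tool was about 14 N, including the roughly 8 N of bar friction.
- **Screws:** I turned the right screw and then the left one clockwise with the red driver. At the end the torque climbed to 0.53 and 0.61 N·m, against about 0.1–0.18 N·m while turning.
- **Driver:** I put it back upright in its hole, released it and moved clear.

**Last checks:**
- **Bottle:** the bars measured 86.3 mm apart centre to centre (86 nominal) just after the push. At the end the cap stood 42 mm from the sliding bar's centre line (43 nominal).
- **Driver:** its handle top is within 1.5 mm of where it started, at the same angle.
- **Other vessels:** the last top-camera detections put them about where they stood. The network also gave false hits for the wash bottle and the brown bottle, and for the driver it returned only a spot well away from the stand; I ignored those.

**What disagreed:**
- The slots turned less than the driver did: about 1.1 rad right and 1.55 rad left, against about 2.0 and 2.4 rad. I put the difference down to about 0.7 rad of play, much more than the given sizes suggest, plus some wind-up at the stop. It fits both torque curves, but I could not check it directly.
- The right slot angle varied by about 8° between two top-camera readings.

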